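# Sterilise the tea stirrers

## Task

Take every used stirrer out of the tea cups and stand it in a well of the white UV steriliser, one to a well. Once all of them are in, press the steriliser's green start button fully down and let it come back up, with all the stirrers still standing in their wells; then move every stirrer into the wooden stand, standing on the floor of a well. Leave all the cups standing upright and do not disturb the jar, the bottle or the paper roll.

Things in the scene. Friction and masses are not known exactly. Their poses are not given: they have to be found in the camera images.
- stirrer0: tea stirrer, 162 mm tall, 120 g: heavy steel foot disc 34 mm across and 18 mm high (it stands on its own), thin steel rod 8 mm thick, black rubber grip 16 mm thick from 108 to 150 mm above the foot's underside, and a red cap disc 21 mm across from 150 to 162 mm. Origin: centre of the foot's underside, z along the rod to the cap. May be absent (None from the start).
- stirrer1: tea stirrer, 162 mm tall, 120 g: heavy steel foot disc 34 mm across and 18 mm high (it stands on its own), thin steel rod 8 mm thick, black rubber grip 16 mm thick from 108 to 150 mm above the foot's underside, and a yellow cap disc 21 mm across from 150 to 162 mm. Origin: centre of the foot's underside, z along the rod to the cap. May be absent (None from the start).
- stirrer2: tea stirrer, 162 mm tall, 120 g: heavy steel foot disc 34 mm across and 18 mm high (it stands on its own), thin steel rod 8 mm thick, black rubber grip 16 mm thick from 108 to 150 mm above the foot's underside, and a blue cap disc 21 mm across from 150 to 162 mm. Origin: centre of the foot's underside, z along the rod to the cap. May be absent (None from the start).
- stirrer3: tea stirrer, 162 mm tall, 120 g: heavy steel foot disc 34 mm across and 18 mm high (it stands on its own), thin steel rod 8 mm thick, black rubber grip 16 mm thick from 108 to 150 mm above the foot's underside, and an orange cap disc 21 mm across from 150 to 162 mm. Origin: centre of the foot's underside, z along the rod to the cap. May be absent (None from the start).
- cup0: white ceramic tea cup, 74 mm across at the rim, 56 mm at the foot, 85 mm high, 220 g, wall 3 mm, inner floor 5 mm above its underside; stands on the tray; may hold one stirrer. Origin: centre of its underside, z up.
- cup1: white ceramic tea cup, 74 mm across at the rim, 56 mm at the foot, 85 mm high, 220 g, wall 3 mm, inner floor 5 mm above its underside; stands on the tray; may hold one stirrer. Origin: centre of its underside, z up.
- cup2: white ceramic tea cup, 74 mm across at the rim, 56 mm at the foot, 85 mm high, 220 g, wall 3 mm, inner floor 5 mm above its underside; stands on the tray; may hold one stirrer. Origin: centre of its underside, z up.
- cup3: white ceramic tea cup, 74 mm across at the rim, 56 mm at the foot, 85 mm high, 220 g, wall 3 mm, inner floor 5 mm above its underside; stands on the tray; may hold one stirrer. Origin: centre of its underside, z up.
- tray: flat blue tray, 235 x 235 x 6 mm, fixed, with a 12 mm high rim (rim only for looks). Origin: centre of its underside.
- steriliser: white counter-top UV steriliser, fixed, 94 mm (x) by 330 mm (y) by 90 mm high. Three upright square wells 46 x 46 mm, 75 mm deep (floor 15 mm above the underside), open at the top, centred at x = 0, y = -116, -44 and +28 mm, blue frames round their mouths; room for one stirrer each. The start button is on the top at x = 0, y = +125 mm. Origin: centre of the underside.
- start_top (a point): centre of the top face of the green start button, 30 mm across, on the steriliser's top; pressed straight down.
- start (a joint): travel of the start button: 0 is up, 0.006 m is fully down; a spring brings it back (about 5 N when fully down).
- stand: wooden stand for clean stirrers, loose, 0.9 kg, 84 mm (x) by 236 mm (y) by 75 mm high, three upright square wells 46 x 46 mm, 65 mm deep (floor 10 mm above the underside), at x = 0, y = -72, 0 and +72 mm; room for one stirrer each. Origin: centre of the underside, z up.
- jar: bystander: amber jar with a yellow lid, 90 mm across, 150 mm high. Origin: centre of the underside.
- bottle: bystander: white plastic bottle, 56 mm across, 150 mm high. Origin: centre of the underside.
- roll: bystander: paper roll standing on end, 100 mm across, 100 mm high. Origin: centre of the underside.
There are look-alikes about, which are no part of the job. What is shaped like the stirrer1 but purple is not meant.

How it is judged:
On the way, in this order (a step that is already met when the one before it is completed fails the run):
1. every stirrer stands in a well of the steriliser (x of stirrer0 in the frame of steriliser between -0.03 and 0.03 m and y of stirrer0 in the frame of steriliser between -0.15 and 0.15 m and z of stirrer0 in the frame of steriliser between 0 and 0.025 m and angle between each of stirrer0, stirrer1, stirrer2, stirrer3's own z axis and vertical below 0.5 rad and x of stirrer1 in the frame of steriliser between -0.03 and 0.03 m and y of stirrer1 in the frame of steriliser between -0.15 and 0.15 m and z of stirrer1 in the frame of steriliser between 0 and 0.025 m and x of stirrer2 in the frame of steriliser between -0.03 and 0.03 m and y of stirrer2 in the frame of steriliser between -0.15 and 0.15 m and z of stirrer2 in the frame of steriliser between 0 and 0.025 m and x of stirrer3 in the frame of steriliser between -0.03 and 0.03 m and y of stirrer3 in the frame of steriliser between -0.15 and 0.15 m and z of stirrer3 in the frame of steriliser between 0 and 0.025 m and value of joint start below 0.002 m), for 0.2 s.
2. start button fully down with every stirrer in the steriliser (x of stirrer0 in the frame of steriliser between -0.03 and 0.03 m and y of stirrer0 in the frame of steriliser between -0.15 and 0.15 m and z of stirrer0 in the frame of steriliser between 0 and 0.025 m and angle between each of stirrer0, stirrer1, stirrer2, stirrer3's own z axis and vertical below 0.5 rad and x of stirrer1 in the frame of steriliser between -0.03 and 0.03 m and y of stirrer1 in the frame of steriliser between -0.15 and 0.15 m and z of stirrer1 in the frame of steriliser between 0 and 0.025 m and x of stirrer2 in the frame of steriliser between -0.03 and 0.03 m and y of stirrer2 in the frame of steriliser between -0.15 and 0.15 m and z of stirrer2 in the frame of steriliser between 0 and 0.025 m and x of stirrer3 in the frame of steriliser between -0.03 and 0.03 m and y of stirrer3 in the frame of steriliser between -0.15 and 0.15 m and z of stirrer3 in the frame of steriliser between 0 and 0.025 m and value of joint start above 0.005 m), for 0.05 s.
3. button back up with every stirrer still in the steriliser (x of stirrer0 in the frame of steriliser between -0.03 and 0.03 m and y of stirrer0 in the frame of steriliser between -0.15 and 0.15 m and z of stirrer0 in the frame of steriliser between 0 and 0.025 m and angle between each of stirrer0, stirrer1, stirrer2, stirrer3's own z axis and vertical below 0.5 rad and x of stirrer1 in the frame of steriliser between -0.03 and 0.03 m and y of stirrer1 in the frame of steriliser between -0.15 and 0.15 m and z of stirrer1 in the frame of steriliser between 0 and 0.025 m and x of stirrer2 in the frame of steriliser between -0.03 and 0.03 m and y of stirrer2 in the frame of steriliser between -0.15 and 0.15 m and z of stirrer2 in the frame of steriliser between 0 and 0.025 m and x of stirrer3 in the frame of steriliser between -0.03 and 0.03 m and y of stirrer3 in the frame of steriliser between -0.15 and 0.15 m and z of stirrer3 in the frame of steriliser between 0 and 0.025 m and value of joint start below 0.0015 m), for 0.2 s.
At the end, for the whole second after the job is handed in: every stirrer stands in a well of the wooden stand, its foot within 10 mm of the well's floor, leaning less than 0.5 rad, at rest; the button is up (under 1.5 mm), every cup is upright (within 0.2 rad) and the stand upright (within 0.1 rad) (x of stirrer0 in the frame of stand between -0.03 and 0.03 m and y of stirrer0 in the frame of stand between -0.11 and 0.11 m and z of stirrer0 in the frame of stand between 0 and 0.02 m and angle between each of stirrer0, stirrer1, stirrer2, stirrer3's own z axis and vertical below 0.5 rad and linear speed of each of stirrer0, stirrer1, stirrer2, stirrer3 below 0.03 m/s and x of stirrer1 in the frame of stand between -0.03 and 0.03 m and y of stirrer1 in the frame of stand between -0.11 and 0.11 m and z of stirrer1 in the frame of stand between 0 and 0.02 m and x of stirrer2 in the frame of stand between -0.03 and 0.03 m and y of stirrer2 in the frame of stand between -0.11 and 0.11 m and z of stirrer2 in the frame of stand between 0 and 0.02 m and x of stirrer3 in the frame of stand between -0.03 and 0.03 m and y of stirrer3 in the frame of stand between -0.11 and 0.11 m and z of stirrer3 in the frame of stand between 0 and 0.02 m and angle between each of cup0, cup1, cup2, cup3's own z axis and vertical below 0.2 rad and value of joint start below 0.0015 m and angle between stand's own z axis and vertical below 0.1 rad); the robot touches nothing.
It fails at once if a bystander (jar, bottle or paper roll) is moved more than 30 mm (distance of any of jar, bottle, roll from where it was at the start of the episode above 0.03 m).
Of stirrer0, stirrer1, stirrer2, stirrer3 only 2 to 3 are there at a start; the rules pass over those that are not, and their reading is None.
At some moment in a run one of cup0, cup1, cup2, cup3, stand may be knocked a few centimetres aside while the robot is not near it.
Once in a run the grip may slacken for a moment while it holds something.
It also fails if it takes over 210 s, if anything falls off the work surface, if the arm or the gripper's body presses on something with over 40 N, if the wrist force passes 120 N, or if a joint passes its speed limit or range.

## Robot

A 6-joint arm with a two-finger parallel gripper is mounted at the origin on the work surface. World frame = base frame: x ahead of the robot, y to its left, z up, the work surface at z = 0. Lengths are in m, angles in rad, forces in N, time in s.
With the tool pointing down it reaches from about 0.375 to 0.9 m from the base axis. Payload 3.1 kg.
Tool frame: the origin (TCP) lies midway between the tips of the shut fingers; the grasp point (between the pads) lies 19 mm behind it (grip_depth is the distance from the TCP to the grasp point, in m); y points along the fingers, z is the direction in which the jaws open and shut, and the axes are right-handed (so a half turn about y gives the same grasp; the last joint's range is limited). The gripper opens to 85 mm and grips with 20 to 120 N. Pads are 22 mm wide; open, the fingers measure 114 mm over their backs; the gripper's body (76 mm by 85 mm) begins 54 mm behind the grasp point. The pads swing forward as they close: fully open they stand 13 mm farther back than shut.
Start: joints at [1.107, 0.527, 1.433, -0, 1.181, -0.178], TCP at [0.176, 0.6, 0.231] pointing down, gripper open.
Joint ranges: [-3.08, 3.08], [-0.75, 2.2], [0.22, 2.44], [-1.43, 4.57], [0, 2.65], [-2.85, 2.85]. Speed limits (rad/s): [2.79, 2.79, 3.14, 3.14, 3.14, 3.14].

## Interface

Orientations are given as a unit quaternion [x, y, z, w].
In Python, from station import sense, snapshot, camera_model, sign_off, grip_depth gives the robot as it stands.
- The arm moves only by the tool play_rows, never from a script. Its argument "deltas" is a list of rows, each a list of 6 numbers: the shift along the tool's x, y, z in m, then the turn, a rotation vector about the tool's x, y, z in rad. A call has 1 to 12 rows; each row is the pose to reach, as a shift and turn from the pose commanded when the call began, along the tool's axes at that moment; what a row does not reach only later rows make up. A row lasts 1/10 s, in which the tool goes at most 50 mm and 8.59 degrees, less where a joint would pass 70% of its speed; a pose out of reach is approached as far as the arm can. A call with a gripper value outside its range is refused whole. "gripper" is the finger opening in m, from 0 to 0.0854, set as the call begins (left out, the last holds). The fingers move at their own pace and stop on an object; "force" is the grip in N (left out, the last holds). Time passes only in rows, so rows that repeat a pose let the fingers close. It gives the time, the measured TCP pose, the force and the opening at its end, in the units of the state.
- sense(): the state, without advancing time (a new reading comes with each control period).
- snapshot(name): name is "scene" or "top" or "wrist"; returns the picture (384x512x3 uint8, red, green, blue); there is no depth.
- camera_model(name): a dict with "fx", "fy", "cx", "cy" (pixels), "distortion" ([k1, k2, p1, p2, k3] as OpenCV has them; the pictures are not rectified), "camera_from_world" (4x4, takes a point from world to camera coordinates). Camera axes: x right, y up, looking along -z (the intrinsics and any distortion apply to the point x, -y, -z); pixel columns grow to the right and rows downward; lengths in m; the calibration is good to about 2 mm. A picture is of the moment at which its call begins: read the wrist's pose just before it. camera_model takes no time and is no camera call; for the wrist camera it gives the pose at the moment of the call.
- sign_off(): hands the job in, once; it reports no verdict.
The state is a dict: "t": time; "q": joint angles; "qd": joint speeds; "tau": joint torques, N m; "tcp_pos": TCP position; "tool_rot": TCP orientation; "force": force on the tool from outside, world axes, zero at the start; "ft_torque": the same for the moment, N m; "finger_gap": opening from 0.0 (shut) to 1.0 (fully open).
Only numpy, scipy, OpenCV 4.12 (cv2) and the standard library are available. Lean on these libraries where they do the work, as an engineer would, in place of code of your own. Each camera call takes 0.05 s, during which the arm holds its last target.

## Working session

There is one attempt and no reset: what is moved stays moved. The work goes in short steps, Python scripts to look and compute and a tool call to move; the robot and the scene stay as the last step left them, time stands still between calls to the robot, and variables do not carry over. Pictures are saved under pics/ and viewed, and the job is handed in when it is done.

Besides the shell and the picture viewer there is one more tool, called after "Request:" by a JSON object that holds its "api" and its "payload", one argument or row to a line. play_rows: Moves the arm, as the interface text tells. Its arguments: {"type":"object","properties":{"deltas":{"type":"array"},"gripper":{"type":"number"},"force":{"type":"number"}},"required":["deltas"]}

```bash
ls; mkdir -p pics
cat > h.py <<'E'
import numpy as np, cv2
from station import sense, snapshot, camera_model, sign_off, grip_depth
def save(img,name,crop=None,scale=1):
    if crop: r0,r1,c0,c1=crop; img=img[r0:r1,c0:c1]
    if scale!=1: img=cv2.resize(img,None,fx=scale,fy=scale,interpolation=cv2.INTER_CUBIC)
    cv2.imwrite('pics/'+name,img[:,:,::-1])
def ray(m,uv):
    K=np.array([[m['fx'],0,m['cx']],[0,m['fy'],m['cy']],[0,0,1]])
    p=cv2.undistortPoints(np.array([[uv]],float),K,np.array(m['distortion'],float))[0,0]
    T=np.array(m['camera_from_world']);R=T[:3,:3];t=T[:3,3]
    d=R.T@np.array([p[0],-p[1],-1.]);return -R.T@t,d/np.linalg.norm(d)
def atz(m,uv,z):
    o,d=ray(m,uv);return o+d*(z-o[2])/d[2]
def proj(m,P):
    K=np.array([[m['fx'],0,m['cx']],[0,m['fy'],m['cy']],[0,0,1]])
    T=np.array(m['camera_from_world']);c=T[:3,:3]@np.array(P,float)+T[:3,3]
    q=cv2.projectPoints(np.array([[c[0],-c[1],-c[2]]]),np.zeros(3),np.zeros(3),K,np.array(m['distortion'],float))[0]
    return q[0,0]
def tri(obs):
    A=np.zeros((3,3));b=np.zeros(3)
    for m,uv in obs:
        o,d=ray(m,uv);M=np.eye(3)-np.outer(d,d);A+=M;b+=M@o
    P=np.linalg.solve(A,b)
    return P,[float(np.linalg.norm(proj(m,P)-uv)) for m,uv in obs]
E
python3 - <<'E'
from h import *
import json
print(sense(),grip_depth)
for n in ['scene','top','wrist']:
    im=snapshot(n);np.save(f'pics/{n}0.npy',im);save(im,f'{n}0.png',scale=1.5)
    m=camera_model(n);print(n,m)
E
```

```text
pics
{'t': 0.0, 'q': array([ 1.10747990e+00,  5.28454089e-01,  1.43392306e+00,  6.49082691e-07,
        1.18135761e+00, -1.78525998e-01]), 'qd': array([-4.22319651e-04,  2.48571010e-04, -2.14053237e-06,  8.91978942e-05,
       -2.20503404e-04, -6.96823738e-04]), 'tau': array([ 5.22193591e-05, -4.42365253e+01, -1.78020072e+01, -3.88532726e-04,
        8.65752634e-03, -8.36933253e-06]), 'tcp_pos': array([0.17526036, 0.5991796 , 0.23033441]), 'tool_rot': array([ 0.7006683 , -0.10058783,  0.10010963, -0.69923107]), 'force': array([0.53076045, 0.85523903, 0.75573617]), 'ft_torque': array([ 0.02268868, -0.03262133, -0.03949451]), 'finger_gap': 0.9993316201164628} 0.0187
scene {'fx': 435.6995381035453, 'fy': 435.6995381035453, 'cx': 247.48206880618687, 'cy': 192.9110125581374, 'distortion': array([0.02305152, 0.        , 0.        , 0.        , 0.        ]), 'camera_from_world': array([[ 0.76990755,  0.63808811, -0.00927006, -0.41156578],
       [-0.46882788,  0.5754165 ,  0.67014646,  0.17853791],
       [ 0.43294663, -0.51160475,  0.742171  , -1.89686076],
       [ 0.        ,  0.        
[... 254 characters left out ...]
[ 0.00587646, -0.99989203, -0.01346814,  0.0214026 ],
       [ 0.99534754,  0.00455341,  0.09624213, -0.55346836],
       [-0.09617042, -0.01397104,  0.99526683, -1.42229585],
       [ 0.        ,  0.        ,  0.        ,  1.        ]])}
wrist {'fx': 324.510352094478, 'fy': 324.510352094478, 'cx': 256.71894797775616, 'cy': 188.04460230974684, 'distortion': array([-0.06355458,  0.        ,  0.        ,  0.        ,  0.        ]), 'camera_from_world': array([[ 0.2805161 ,  0.95984584, -0.00258353, -0.62324413],
       [-0.92259869,  0.26888605, -0.27660794,  0.03794616],
       [-0.26480631,  0.07997654,  0.96097938, -0.37935166],
       [ 0.        ,  0.        ,  0.        ,  1.        ]])}
```

View pics/scene0.png

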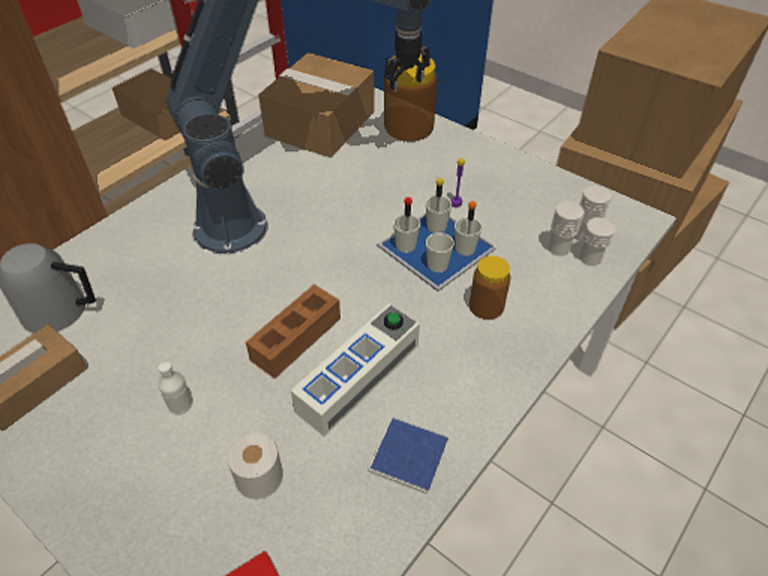

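View pics/top0.png

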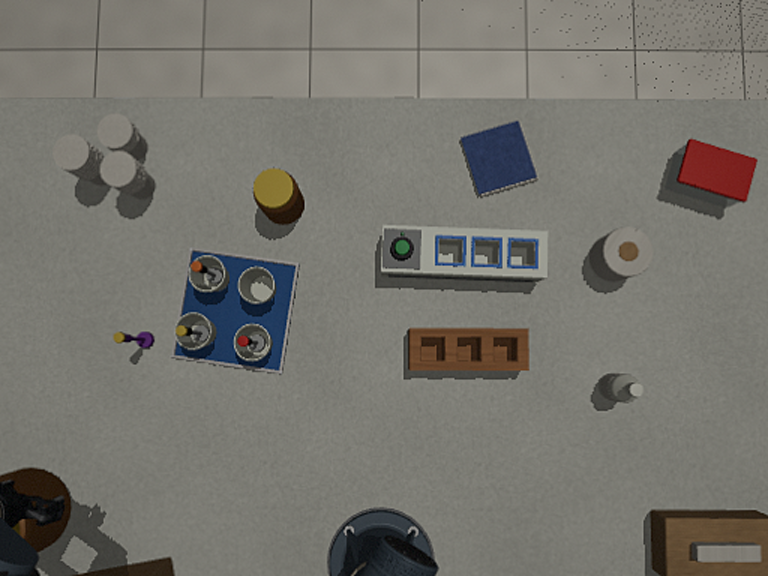

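View pics/wrist0.png

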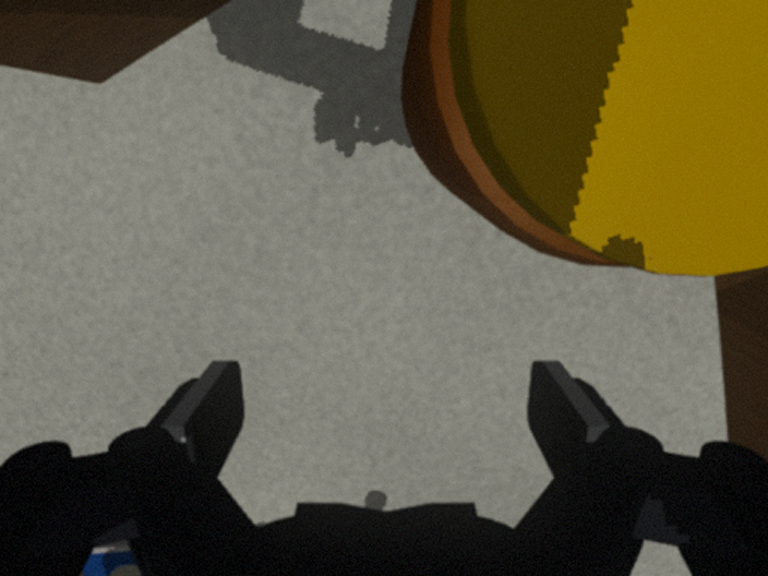

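Run:
```python
from h import *
s=np.load('pics/scene0.npy');t=np.load('pics/top0.npy')
save(s,'s_cups.png',(95,195,240,340),6)
save(t,'t_cups.png',(155,260,70,210),5)
save(s,'s_st.png',(180,300,155,295),5)
save(t,'t_st.png',(140,260,245,375),5)
```

```text
(no output)
```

View pics/s_cups.png

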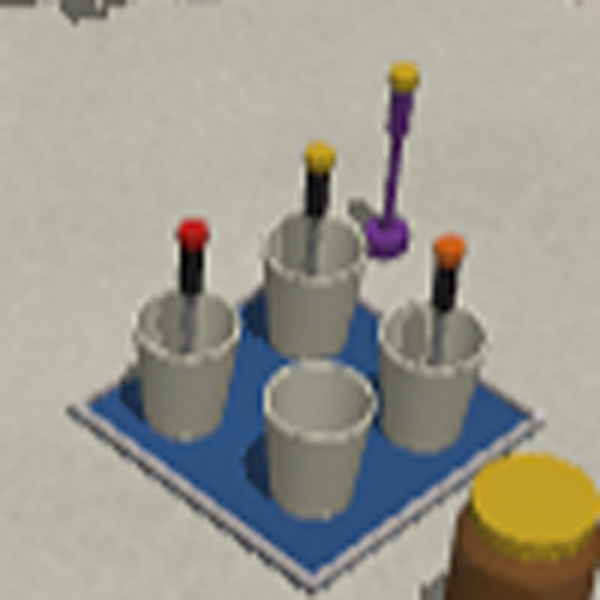

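View pics/t_cups.png

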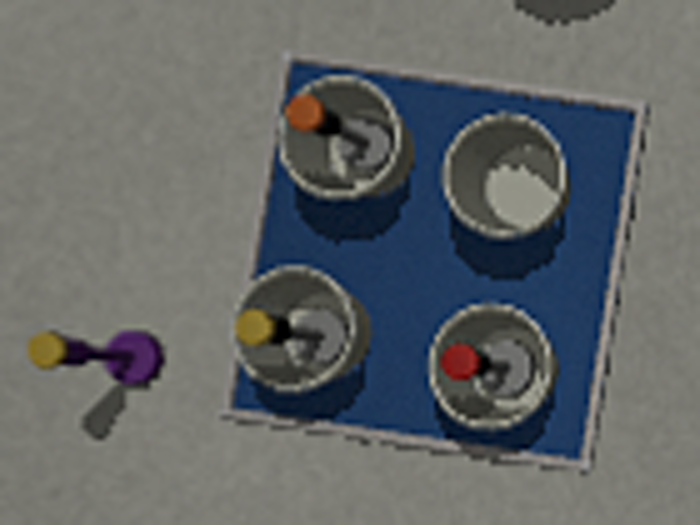

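View pics/s_st.png

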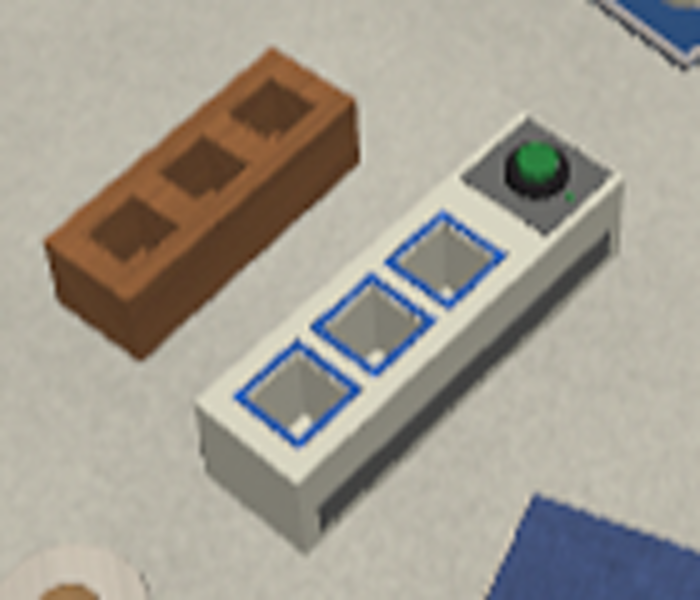

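View pics/t_st.png

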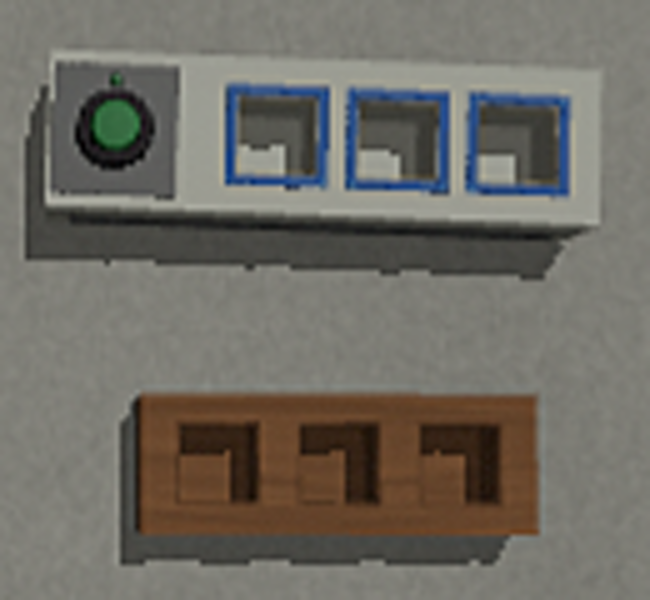

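Run:
```python
from h import *
ms=camera_model('scene');mt=camera_model('top')
def S1(x,y):return np.array([240+(x+.5)/6-.5,95+(y+.5)/6-.5])
def T1(x,y):return np.array([70+(x+.5)/5-.5,155+(y+.5)/5-.5])
def S2(x,y):return np.array([155+(x+.5)/5-.5,180+(y+.5)/5-.5])
def T2(x,y):return np.array([245+(x+.5)/5-.5,140+(y+.5)/5-.5])
P=dict(red=(S1(194,234),T1(461,361)),yel=(S1(320,157),T1(256,328)),ora=(S1(450,250),T1(305,112)),
w28=(S2(445,259),T2(278,137)),wm44=(S2(373,325),T2(398,140)),wm116=(S2(298,394),T2(519,145)),btn=(S2(540,160),T2(117,123)),
st_p72=(S2(273,109),T2(218,463)),st_0=(S2(205,169),T2(339,463)),st_m72=(S2(135,233),T2(460,463)),
cupred=(S1(188,325),T1(492,368)),cupyel=(S1(315,250),T1(297,329)),cupora=(S1(433,339),T1(343,137)))
for k,(a,b) in P.items():
    p,e=tri([(ms,a),(mt,b)]);print(k,p.round(4),np.round(e,1))
print('feet z.029',[atz(mt,T1(*u),.029).round(4) for u in [(510,365),(322,335),(370,147)]])
# box corners: orientation
for z,u in [(.09,(52,52)),(.09,(603,70)),(.09,(598,228)),(.09,(45,207)),(.075,(138,396)),(.075,(538,396)),(.075,(538,534)),(.075,(138,534))]:print(atz(mt,T2(*u),z).round(4))
s=sense();from scipy.spatial.transform import Rotation as R
print(R.from_quat(s['tool_rot']).as_matrix().round(3))
for uv in [(278,188)]:print('jar',atz(mt,(278/1.5,188/1.5),.15))
print('bigjar?',atz(mt,(20/1.5,520/1.5),.2), atz(mt,(70/1.5,500/1.5),.2))
```

```text
red [0.4434 0.262  0.1669] [0.2 0.2]
yel [0.4613 0.378  0.1676] [0.2 0.3]
ora [0.5832 0.3536 0.1676] [0.1 0.1]
w28 [ 0.6264 -0.1327  0.089 ] [0.4 0.5]
wm44 [ 0.6246 -0.2047  0.0886] [0.3 0.3]
wm116 [ 0.6223 -0.2767  0.088 ] [0.4 0.5]
btn [ 0.6317 -0.0356  0.1082] [0.5 0.6]
st_p72 [ 0.4319 -0.0978  0.0729] [0.3 0.4]
st_0 [ 0.4323 -0.17    0.0719] [0.3 0.4]
st_m72 [ 0.433  -0.2422  0.0697] [0.5 0.5]
cupred [0.4419 0.2599 0.0873] [0.4 0.6]
cupyel [0.4641 0.3766 0.0881] [0.3 0.4]
cupora [0.5792 0.3523 0.088 ] [0.3 0.4]
feet z.029 [array([0.4437, 0.2584, 0.029 ]), array([0.4616, 0.3758, 0.029 ]), array([0.5791, 0.3491, 0.029 ])]
[0.6762 0.0016 0.09  ]
[ 0.6666 -0.3283  0.09  ]
[ 0.5714 -0.3235  0.09  ]
[0.5825 0.0054 0.09  ]
[ 0.4708 -0.0507  0.075 ]
[ 0.472  -0.2895  0.075 ]
[ 0.3901 -0.2882  0.075 ]
[ 0.3888 -0.0508  0.075 ]
[[ 0.96  -0.001  0.281]
 [-0.281 -0.001  0.96 ]
 [-0.    -1.    -0.002]]
jar [0.73657732 0.20358994 0.15      ]
bigjar? [0.11776746 0.64933332 0.2       ] [0.15419229 0.55989902 0.2       ]
```

```bash
cat >> h.py <<'E'
from scipy.spatial.transform import Rotation as Rot
def go(tgt,yaw=None):
    s=sense();R=Rot.from_quat(s['tool_rot'])
    d=R.inv().apply(np.array(tgt)-s['tcp_pos'])
    rv=np.zeros(3)
    if yaw is not None:
        z=np.array([np.cos(yaw),np.sin(yaw),0]);y=np.array([0,0,-1.]);x=np.cross(y,z)
        Rt=Rot.from_matrix(np.column_stack([x,y,z]));rv=(R.inv()*Rt).as_rotvec()
    print('t',round(s['t'],2),'tcp',s['tcp_pos'].round(4),'gap',round(s['finger_gap'],3),'F',s['force'].round(2))
    print('local d',d.round(4),'rv',rv.round(4))
E
python3 -c "
from h import *
go((.175,.599,.36),0)"
```

```text
t 0.15 tcp [0.1753 0.5993 0.2306] gap 1.0 F [ 0.08 -0.32 -0.16]
local d [-0.0002 -0.1294 -0.0006] rv [1.600e-03 1.286e+00 8.000e-04]
```

Request:
{"api": "play_rows", "payload": {
  "deltas": [
    [0,-0.04,0,0,0,0],
    [0,-0.08,0,0,0,0],
    [0,-0.12,0,0,0,0],
    [0,-0.12,0,0,0,0]
  ],
  "gripper": 0.06
}}

```text
t: 0.55
tcp_pos: [0.1768, 0.6027, 0.3581]
tool_rot: [-0.695, 0.099, -0.102, 0.704]
force: [0.6, 0.7, 0.3]
finger_gap: 0.698
```

```bash
python3 -c "
from h import *
go((.46,.30,.33),0)"
```

```text
t 0.55 tcp [0.1768 0.6027 0.3581] gap 0.698 F [0.59 0.68 0.33]
local d [ 0.3567  0.0262 -0.2114] rv [-0.0128  1.2862 -0.0065]
```

Request:
{"api": "play_rows", "payload": {
  "deltas": [
    [0.036,0.003,-0.021,0,0.13,0],
    [0.072,0.006,-0.042,0,0.26,0],
    [0.108,0.009,-0.063,0,0.39,0],
    [0.144,0.012,-0.084,0,0.52,0],
    [0.18,0.015,-0.105,0,0.65,0],
    [0.216,0.018,-0.126,0,0.78,0],
    [0.252,0.02,-0.147,0,0.91,0],
    [0.288,0.022,-0.168,0,1.04,0],
    [0.324,0.024,-0.19,0,1.17,0],
    [0.357,0.026,-0.211,0,1.286,0],
    [0.357,0.026,-0.211,0,1.286,0],
    [0.357,0.026,-0.211,0,1.286,0]
  ]
}}

```text
t: 1.75
tcp_pos: [0.4588, 0.2962, 0.3244]
tool_rot: [-0.5, 0.501, -0.5, 0.499]
force: [-0.4, -0.0, -0.2]
finger_gap: 0.704
```

```bash
python3 -c "
from h import *
print(sense()['qd'].round(3),sense()['q'].round(3))
m=camera_model('wrist');im=snapshot('wrist');np.save('pics/w1.npy',im);save(im,'w1.png',scale=1.5)
print(ray(m,(256,192)))
for p in [(.4434,.262,.173),(.4613,.378,.173),(.5832,.3536,.173)]:print(proj(m,p)*1.5)
go((.4434,.262,.25),0)"
```

```text
[ 0.039 -0.012  0.004  0.004  0.003 -0.001] [3.680e-01 3.220e-01 1.509e+00 1.000e-03 1.313e+00 3.700e-01]
(array([0.46045932, 0.36550367, 0.46725117]), array([-0.00422946, -0.28914538, -0.95727586]))
[359.41506975 309.88095896]
[387.4424992  119.98034107]
[591.80176677 164.26885173]
t 1.8 tcp [0.4582 0.297  0.3246] gap 0.703 F [ 0.12  0.39 -0.26]
local d [ 0.035   0.0746 -0.0147] rv [0.0019 0.0003 0.    ]
```

View pics/w1.png

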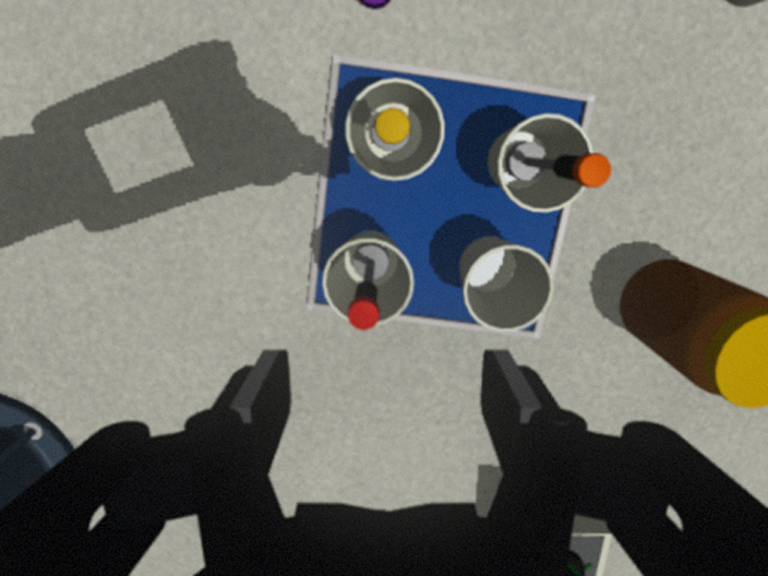

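```bash
python3 -c "
from h import *
m=camera_model('wrist')
for u in [(364,314),(393,126),(593,170)]:print(atz(m,(u[0]/1.5-.17,u[1]/1.5-.17),.173).round(4))
go((.4445,.26,.25),0)"
```

```text
[0.4456 0.2601 0.173 ]
[0.4637 0.3756 0.173 ]
[0.5836 0.3514 0.173 ]
t 1.8 tcp [0.4582 0.297  0.3246] gap 0.703 F [ 0.12  0.39 -0.26]
local d [ 0.037   0.0746 -0.0136] rv [0.0019 0.0003 0.    ]
```

Request:
{"api": "play_rows", "payload": {
  "deltas": [
    [0.018,0.02,-0.007,0,0,0],
    [0.037,0.045,-0.0136,0,0,0],
    [0.037,0.0746,-0.0136,0,0,0],
    [0.037,0.1,-0.0136,0,0,0],
    [0.037,0.13,-0.0136,0,0,0],
    [0.037,0.155,-0.0136,0,0,0],
    [0.037,0.18,-0.0136,0,0,0],
    [0.037,0.2,-0.0136,0,0,0],
    [0.037,0.206,-0.0136,0,0,0],
    [0.037,0.206,-0.0136,0,0,0],
    [0.037,0.206,-0.0136,0,0,0]
  ]
}}

```text
t: 2.9
tcp_pos: [0.4455, 0.2608, 0.1201]
tool_rot: [-0.5, 0.499, -0.5, 0.501]
force: [0.1, -0.4, 0.3]
finger_gap: 0.705
```

```bash
python3 -c "
from h import *
go((.4447,.2605,.118),0)
im=snapshot('wrist');save(im,'w2.png',scale=1.5)
im=snapshot('scene');save(im,'s2.png',(95,195,240,340),6)"
```

```text
t 2.9 tcp [0.4455 0.2608 0.1201] gap 0.705 F [ 0.13 -0.41  0.27]
local d [ 0.0003  0.0021 -0.0008] rv [-0.0014  0.0013 -0.0005]
```

View pics/w2.png

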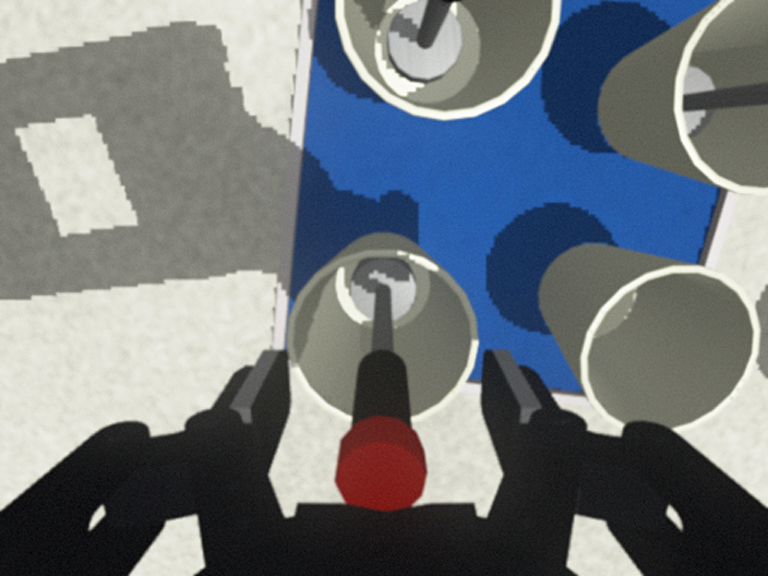

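View pics/s2.png

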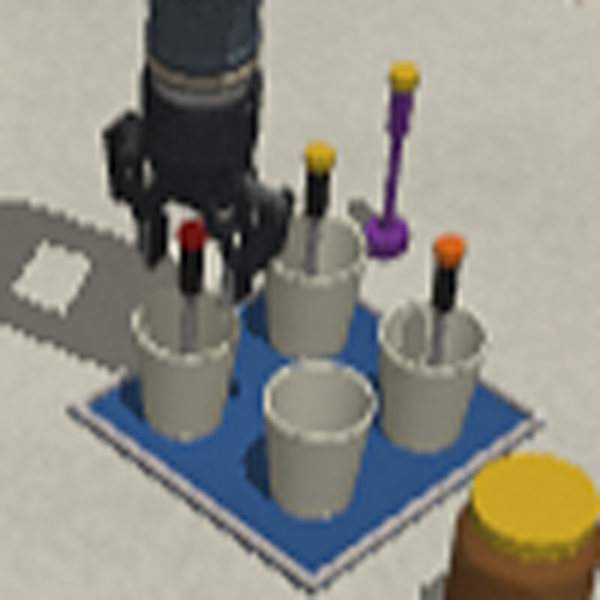

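Red-capped stirrer sits between the fingers (cap ≈ (381,465), finger mid ≈ 386 in the 1.5x picture). Close.

Request:
{"api": "play_rows", "payload": {
  "deltas": [
    [0,0.002,0,0,0,0],
    [0,0.002,0,0,0,0],
    [0,0.002,0,0,0,0],
    [0,0.002,0,0,0,0],
    [0,0.002,0,0,0,0],
    [0,0.002,0,0,0,0],
    [0,0.002,0,0,0,0]
  ],
  "gripper": 0.0,
  "force": 70
}}

```text
t: 3.7
tcp_pos: [0.4449, 0.26, 0.1176]
tool_rot: [-0.5, 0.5, -0.5, 0.5]
force: [-2.4, -0.6, 5.6]
finger_gap: 0.172
```

Request:
{"api": "play_rows", "payload": {
  "deltas": [
    [0,-0.01,0,0,0,0],
    [0,-0.03,0,0,0,0],
    [0,-0.05,0,0,0,0],
    [0,-0.075,0,0,0,0],
    [0,-0.1,0,0,0,0],
    [0,-0.125,0,0,0,0],
    [0,-0.145,0,0,0,0],
    [0,-0.155,0,0,0,0],
    [0,-0.155,0,0,0,0]
  ]
}}

```text
t: 4.6
tcp_pos: [0.4462, 0.2602, 0.2737]
tool_rot: [-0.499, 0.499, -0.501, 0.501]
force: [1.1, -1.3, -0.8]
finger_gap: 0.18
```

```bash
python3 -c "
from h import *
print(sense()['q'].round(3))
go((.6223,-.2767,.275),0)
im=snapshot('wrist');save(im,'w3.png')
im=snapshot('scene');save(im,'s3.png',(45,195,220,370),5)"
```

```text
[ 0.311  0.328  1.652 -0.     1.158  0.312]
t 4.6 tcp [0.4462 0.2602 0.2737] gap 0.18 F [ 1.15 -1.26 -0.81]
local d [ 0.5369 -0.0012  0.1761] rv [-0.0035  0.     -0.001 ]
```

View pics/w3.png

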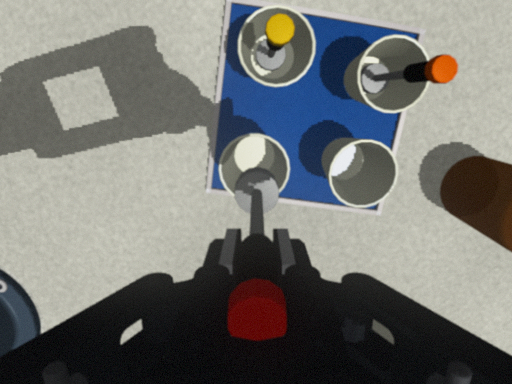

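View pics/s3.png

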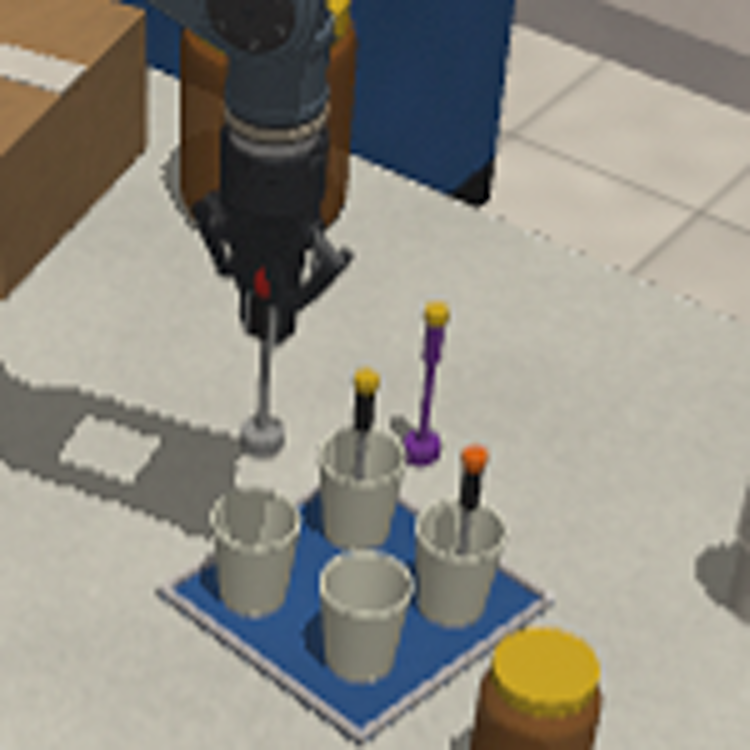

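Request:
{"api": "play_rows", "payload": {
  "deltas": [
    [0.015,0,0.005,0,0,0],
    [0.045,0,0.015,0,0,0],
    [0.08,0,0.028,0,0,0],
    [0.115,0,0.04,0,0,0],
    [0.15,0,0.052,0,0,0],
    [0.185,0,0.064,0,0,0],
    [0.22,0,0.076,0,0,0],
    [0.255,0,0.088,0,0,0],
    [0.29,0,0.1,0,0,0],
    [0.325,0,0.112,0,0,0],
    [0.355,0,0.122,0,0,0],
    [0.38,0,0.13,0,0,0]
  ]
}}

```text
t: 5.9
tcp_pos: [0.575, -0.1218, 0.2702]
tool_rot: [-0.5, 0.501, -0.499, 0.499]
force: [0.9, -0.5, -1.2]
finger_gap: 0.176
```

Request:
{"api": "play_rows", "payload": {
  "deltas": [
    [0.03,0,0.01,0,0,0],
    [0.06,0,0.02,0,0,0],
    [0.09,0,0.03,0,0,0],
    [0.12,0,0.038,0,0,0],
    [0.145,0,0.044,0,0,0],
    [0.158,0,0.047,0,0,0],
    [0.158,0,0.047,0,0,0],
    [0.158,0,0.047,0,0,0]
  ]
}}

```text
t: 6.7
tcp_pos: [0.6216, -0.2768, 0.2711]
tool_rot: [-0.5, 0.501, -0.499, 0.5]
force: [1.1, -0.2, -1.6]
finger_gap: 0.172
```

```bash
python3 -c "
from h import *
go((.623,-.278,.19),0)
im=snapshot('wrist');save(im,'w4.png',scale=1.5)
m=camera_model('wrist');print(m['camera_from_world'])
im=snapshot('scene');save(im,'s4.png',(150,300,155,305),5)
im=snapshot('top');save(im,'t4.png',(140,260,245,375),5)"
```

```text
t 6.7 tcp [ 0.6216 -0.2768  0.2711] gap 0.172 F [ 1.1  -0.17 -1.59]
local d [0.0014 0.0811 0.0016] rv [ 0.0022  0.     -0.0023]
[[ 9.99998236e-01  1.25719386e-03 -1.39559312e-03 -6.22326276e-01]
 [-1.59295204e-03  9.61321011e-01 -2.75425809e-01  3.14577283e-01]
 [ 9.95349358e-04  2.75427546e-01  9.61321318e-01 -3.42008393e-01]
 [ 0.00000000e+00  0.00000000e+00  0.00000000e+00  1.00000000e+00]]
```

View pics/w4.png

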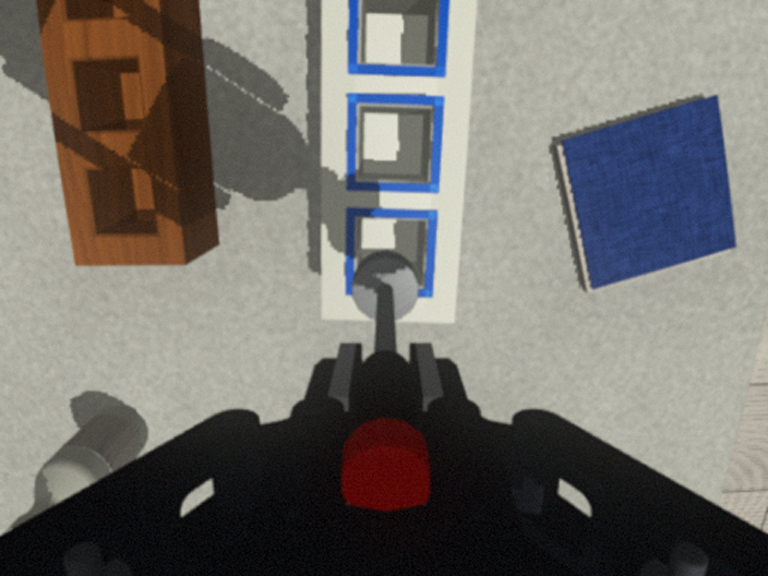

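View pics/s4.png

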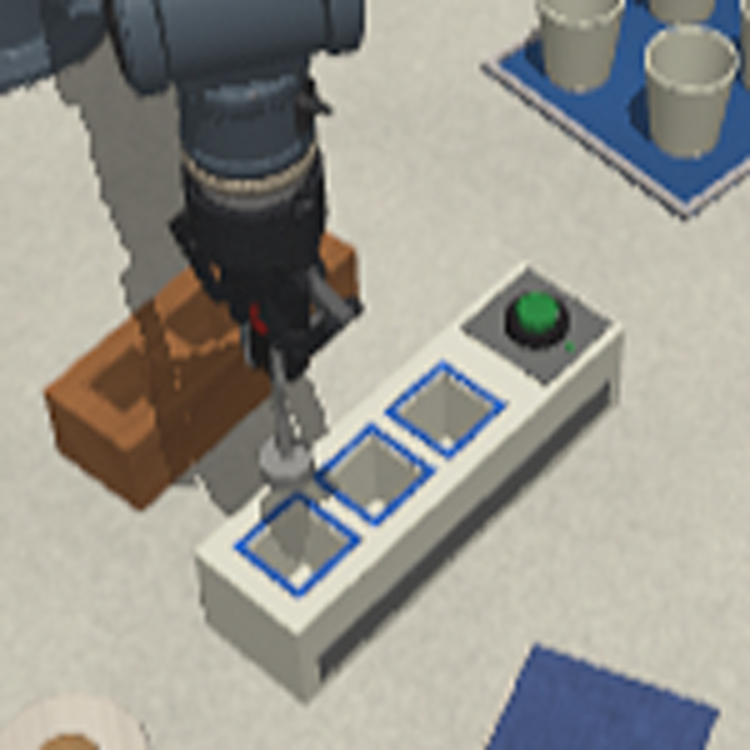

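```bash
python3 -c "
from h import *
m=camera_model('wrist')
c=[atz(m,((a+.5)/1.5-.5,(b+.5)/1.5-.5),.09) for a,b in [(347,209),(438,210),(433,297),(347,296)]]
print(np.round(c,4),np.mean(c,0).round(4))
c=[atz(m,((a+.5)/1.5-.5,(b+.5)/1.5-.5),.09) for a,b in [(347,95),(443,96),(439,192),(347,188)]]
print(np.mean(c,0).round(4))
print('foot',atz(m,(385/1.5-.2,292/1.5-.2),.164+.018).round(4))
"
```

```text
[[ 0.5977 -0.2499  0.09  ]
 [ 0.6584 -0.2504  0.09  ]
 [ 0.6568 -0.3114  0.09  ]
 [ 0.5965 -0.3108  0.09  ]] [ 0.6274 -0.2806  0.09  ]
[ 0.6288 -0.2076  0.09  ]
foot [ 0.6232 -0.2793  0.182 ]
```

View pics/t4.png

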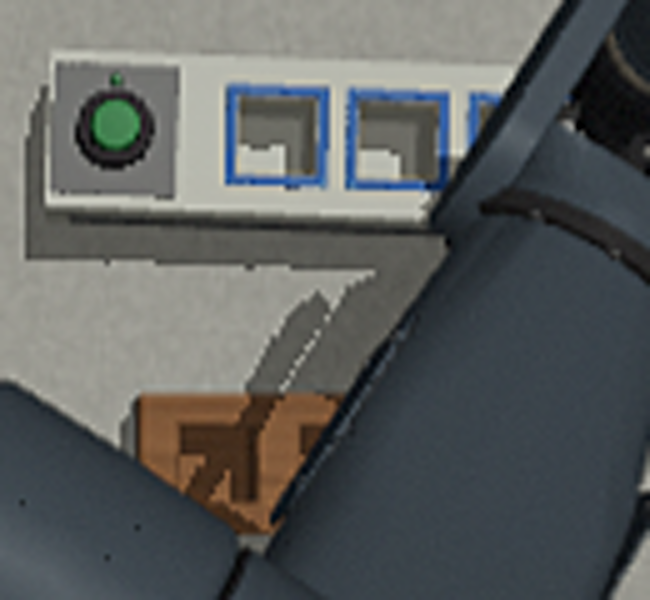

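Request:
{"api": "play_rows", "payload": {
  "deltas": [
    [0.001,0.02,0.0015,0,0,0],
    [0.002,0.04,0.003,0,0,0],
    [0.002,0.06,0.003,0,0,0],
    [0.002,0.066,0.003,0,0,0],
    [0.002,0.066,0.003,0,0,0]
  ]
}}

```text
t: 7.35
tcp_pos: [0.6248, -0.2788, 0.2055]
tool_rot: [-0.5, 0.501, -0.499, 0.5]
force: [-0.2, 0.8, -1.7]
finger_gap: 0.176
```

```bash
python3 -c "
from h import *
go((.623,-.278,.122),0)
im=snapshot('wrist');save(im,'w5.png',scale=1.5)
im=snapshot('scene');save(im,'s5.png',(220,300,185,285),7)"
```

```text
t 7.35 tcp [ 0.6248 -0.2788  0.2055] gap 0.176 F [-0.17  0.76 -1.7 ]
local d [-0.0006  0.0835 -0.0016] rv [ 0.002   0.001  -0.0014]
```

View pics/w5.png

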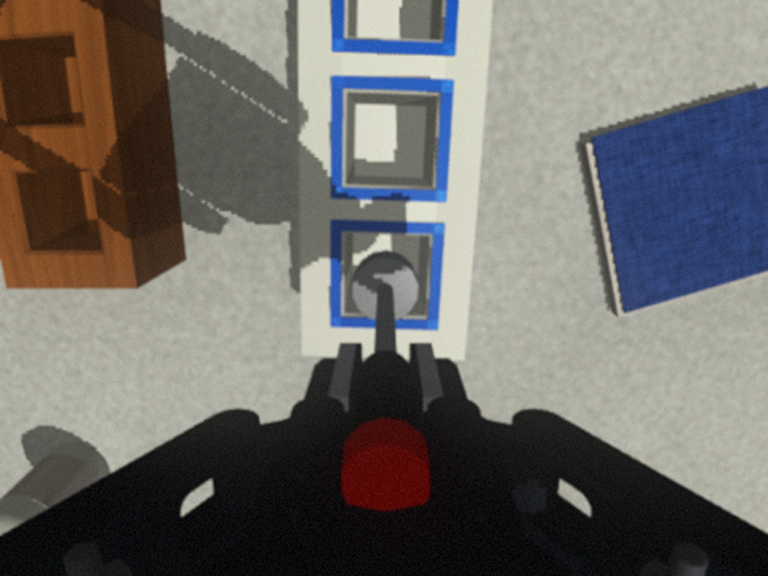

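View pics/s5.png

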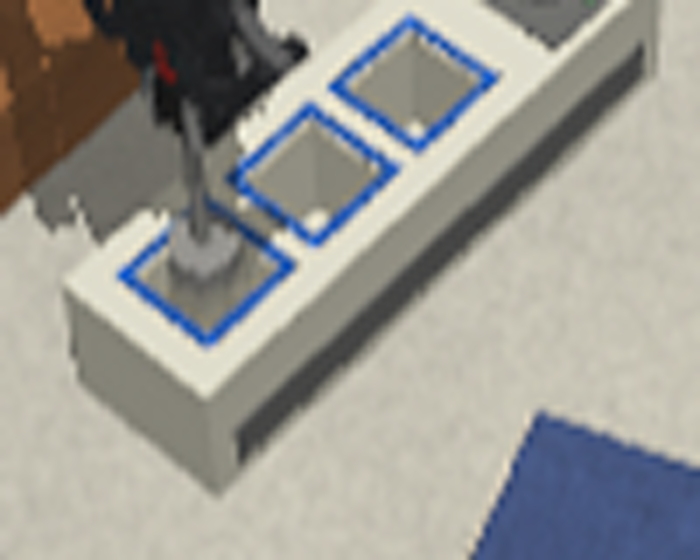

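Request:
{"api": "play_rows", "payload": {
  "deltas": [
    [0,0.015,0,0,0,0],
    [0,0.03,0,0,0,0],
    [0,0.045,0,0,0,0],
    [0,0.06,0,0,0,0],
    [0,0.07,0,0,0,0],
    [0,0.077,0,0,0,0],
    [0,0.081,0,0,0,0],
    [0,0.081,0,0,0,0]
  ]
}}

```text
t: 8.25
tcp_pos: [0.6252, -0.2799, 0.1247]
tool_rot: [-0.5, 0.5, -0.5, 0.5]
force: [-0.4, 0.4, -1.0]
finger_gap: 0.175
```

```bash
python3 -c "
from h import *
go((.623,-.278,.122),0)
im=snapshot('wrist');save(im,'w6.png',scale=1.5)
im=snapshot('scene');save(im,'s6.png',(220,300,185,285),7)"
```

```text
t 8.25 tcp [ 0.6252 -0.2799  0.1247] gap 0.175 F [-0.37  0.41 -0.95]
local d [-0.0019  0.0027 -0.0022] rv [ 0.0007 -0.0001 -0.0005]
```

View pics/w6.png

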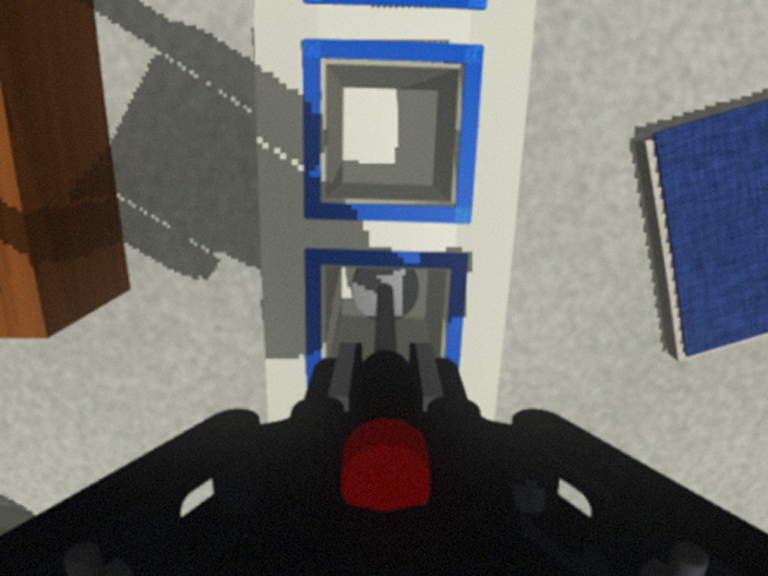

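View pics/s6.png

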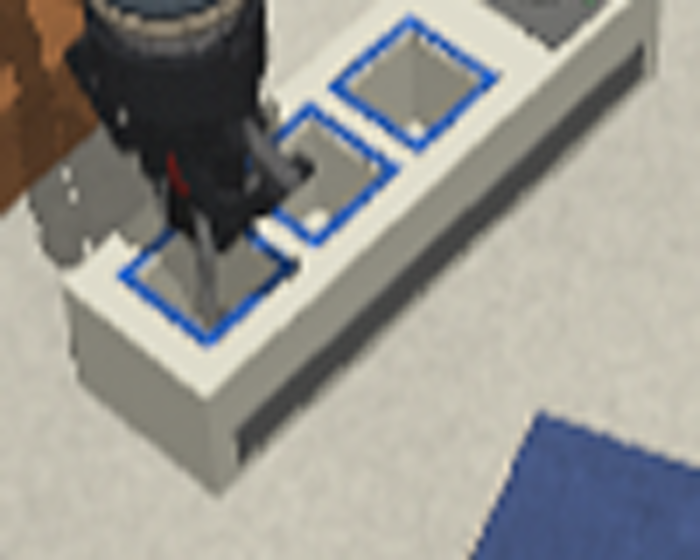

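Request:
{"api": "play_rows", "payload": {
  "deltas": [
    [0,0.001,0,0,0,0],
    [0,0.002,0,0,0,0],
    [0,0.002,0,0,0,0]
  ]
}}

```text
t: 8.65
tcp_pos: [0.6253, -0.28, 0.1236]
tool_rot: [0.5, -0.5, 0.5, -0.5]
force: [-0.7, 0.7, -1.1]
finger_gap: 0.174
```

Request:
{"api": "play_rows", "payload": {
  "deltas": [
    [0,0,0,0,0,0],
    [0,0,0,0,0,0],
    [0,0,0,0,0,0],
    [0,0,0,0,0,0],
    [0,0,0,0,0,0],
    [0,-0.02,0,0,0,0],
    [0,-0.05,0,0,0,0],
    [0,-0.09,0,0,0,0],
    [0,-0.13,0,0,0,0],
    [0,-0.15,0,0,0,0],
    [0,-0.15,0,0,0,0]
  ],
  "gripper": 0.055
}}

```text
t: 9.75
tcp_pos: [0.6272, -0.2812, 0.2781]
tool_rot: [0.499, -0.497, 0.503, -0.501]
force: [-1.1, -0.1, -0.0]
finger_gap: 0.642
```

```bash
python3 -c "
from h import *
go((.4627,.3766,.27),0)
im=snapshot('wrist');save(im,'w7.png',scale=1.5)
im=snapshot('scene');save(im,'s7.png',(95,300,155,345),3)
im=snapshot('top');save(im,'t7.png',scale=1.5)"
```

```text
t 9.75 tcp [ 0.6272 -0.2812  0.2781] gap 0.642 F [-1.13 -0.08 -0.01]
local d [-0.6578  0.0035 -0.1645] rv [-0.0077  0.0002  0.0051]
```

View pics/w7.png

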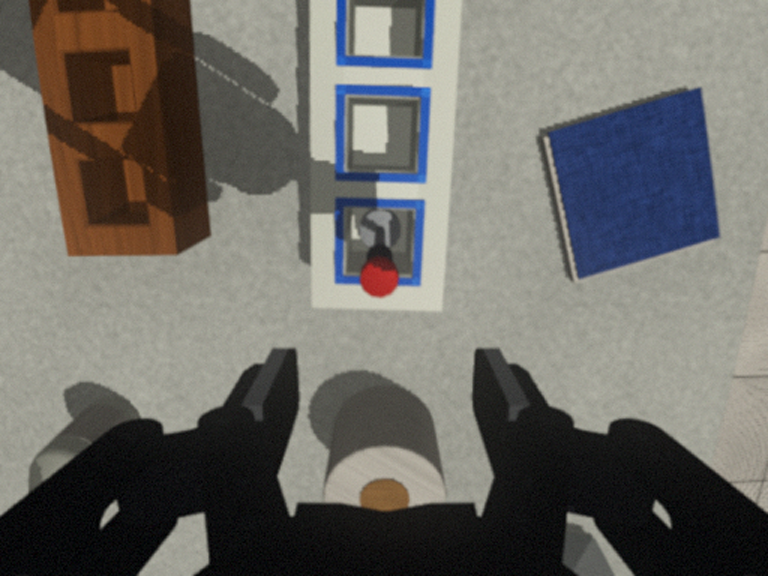

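View pics/s7.png

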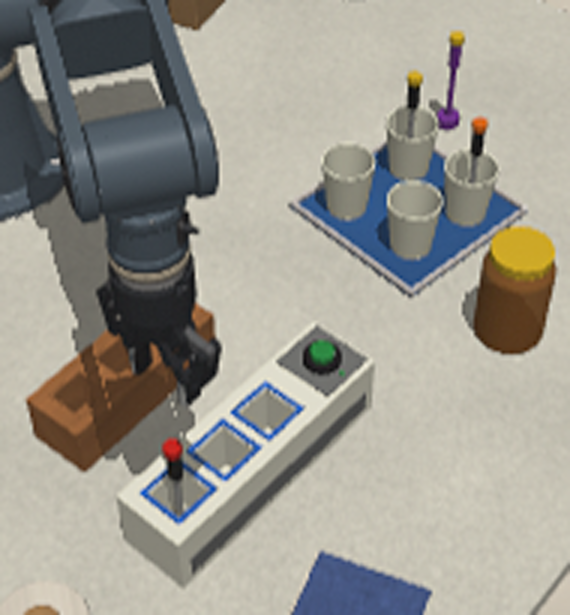

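View pics/t7.png

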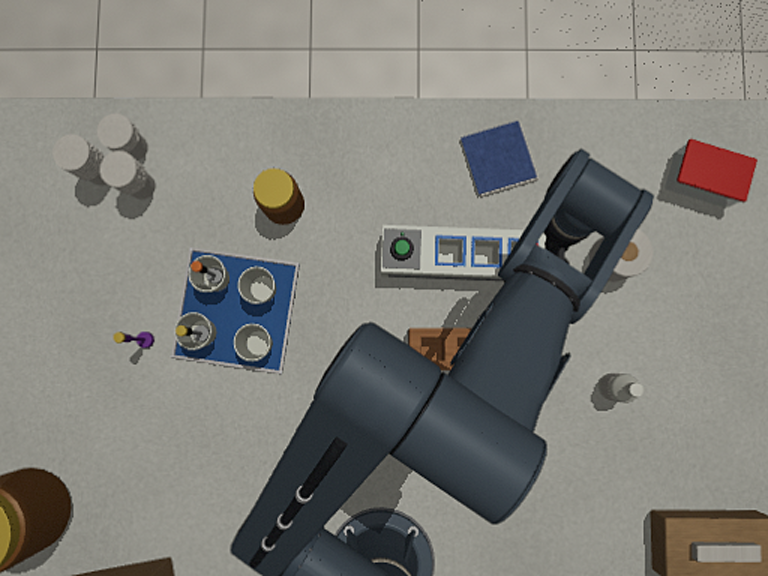

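Request:
{"api": "play_rows", "payload": {
  "deltas": [
    [-0.04,0,-0.01,0,0,0],
    [-0.08,0,-0.02,0,0,0],
    [-0.125,0,-0.031,0,0,0],
    [-0.17,0,-0.042,0,0,0],
    [-0.215,0,-0.054,0,0,0],
    [-0.26,0,-0.065,0,0,0],
    [-0.305,0,-0.076,0,0,0],
    [-0.35,0,-0.088,0,0,0],
    [-0.395,0,-0.099,0,0,0],
    [-0.44,0,-0.11,0,0,0],
    [-0.485,0,-0.121,0,0,0],
    [-0.53,0,-0.132,0,0,0]
  ]
}}

```text
t: 11.1
tcp_pos: [0.4914, 0.2514, 0.2712]
tool_rot: [0.501, -0.501, 0.499, -0.499]
force: [0.8, 0.6, 0.8]
finger_gap: 0.645
```

Request:
{"api": "play_rows", "payload": {
  "deltas": [
    [-0.04,0,-0.01,0,0,0],
    [-0.07,0,-0.018,0,0,0],
    [-0.1,0,-0.025,0,0,0],
    [-0.125,0,-0.031,0,0,0],
    [-0.127,0,-0.032,0,0,0],
    [-0.127,0,-0.032,0,0,0]
  ]
}}

```text
t: 11.7
tcp_pos: [0.4601, 0.3768, 0.2714]
tool_rot: [0.502, -0.5, 0.499, -0.499]
force: [0.7, -0.6, 0.2]
finger_gap: 0.645
```

```bash
python3 -c "
from h import *
im=snapshot('wrist');save(im,'w8.png',scale=1.5)
go((.4627,.3766,.118),0)
"
```

```text
t 11.75 tcp [0.4607 0.3762 0.2718] gap 0.644 F [0.76 0.03 0.4 ]
local d [-0.0008  0.1538  0.0024] rv [0.0026 0.0003 0.0022]
```

View pics/w8.png

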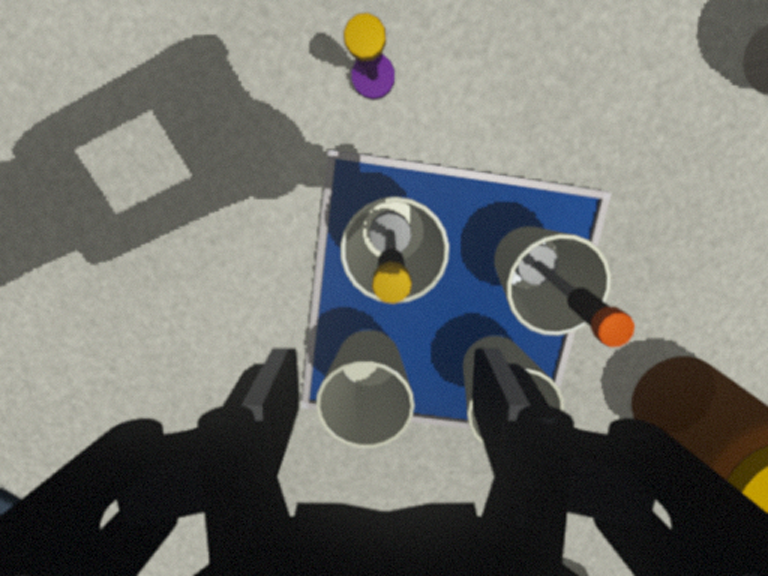

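Yellow caps: (392,283), steel foot and black grip, in a cup = stirrer1; (365,35), purple foot, off the tray = look-alike. The earlier enlarged crop (s_cups) shows the same. Going for the one in the cup.

Request:
{"api": "play_rows", "payload": {
  "deltas": [
    [0,0.03,0.002,0,0,0],
    [-0.001,0.06,0.0025,0,0,0],
    [-0.001,0.09,0.0025,0,0,0],
    [-0.001,0.115,0.0025,0,0,0],
    [-0.001,0.14,0.0025,0,0,0],
    [-0.001,0.15,0.0025,0,0,0],
    [-0.001,0.154,0.0025,0,0,0],
    [-0.001,0.154,0.0025,0,0,0],
    [-0.001,0.154,0.0025,0,0,0]
  ]
}}

```text
t: 12.65
tcp_pos: [0.4647, 0.3782, 0.1205]
tool_rot: [-0.499, 0.5, -0.5, 0.501]
force: [-0.6, -0.2, -0.2]
finger_gap: 0.643
```

```bash
python3 -c "
from h import *
im=snapshot('wrist');save(im,'w9.png')
go((.4627,.3766,.118),0)
"
```

```text
t 12.7 tcp [0.4648 0.3783 0.1206] gap 0.643 F [-0.34 -0.16  0.42]
local d [ 0.0017  0.0026 -0.0021] rv [-0.0024 -0.0002 -0.0012]
```

View pics/w9.png

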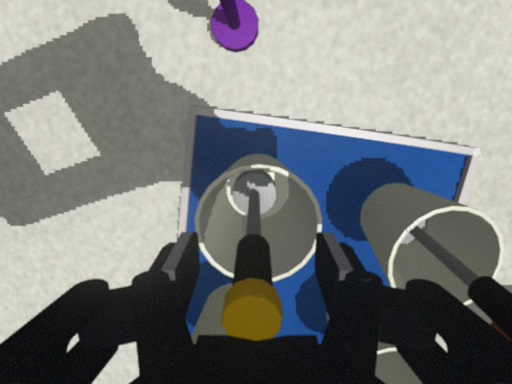

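Request:
{"api": "play_rows", "payload": {
  "deltas": [
    [0.001,0.002,-0.0015,0,0,0],
    [0.001,0.002,-0.0015,0,0,0],
    [0.001,0.002,-0.0015,0,0,0],
    [0.001,0.002,-0.0015,0,0,0],
    [0.001,0.002,-0.0015,0,0,0],
    [0.001,0.002,-0.0015,0,0,0],
    [0.001,0.002,-0.0015,0,0,0]
  ],
  "gripper": 0.0,
  "force": 70
}}

```text
t: 13.4
tcp_pos: [0.4627, 0.3772, 0.1178]
tool_rot: [-0.5, 0.5, -0.5, 0.5]
force: [0.0, -0.5, 4.4]
finger_gap: 0.174
```

Request:
{"api": "play_rows", "payload": {
  "deltas": [
    [0,-0.01,0,0,0,0],
    [0,-0.03,0,0,0,0],
    [0,-0.05,0,0,0,0],
    [0,-0.075,0,0,0,0],
    [0,-0.1,0,0,0,0],
    [0,-0.125,0,0,0,0],
    [0,-0.145,0,0,0,0],
    [0,-0.155,0,0,0,0],
    [0,-0.155,0,0,0,0]
  ]
}}

```text
t: 14.3
tcp_pos: [0.4627, 0.3773, 0.2737]
tool_rot: [-0.499, 0.5, -0.5, 0.501]
force: [-0.2, -0.8, -1.3]
finger_gap: 0.173
```

```bash
python3 -c "
from h import *
im=snapshot('wrist');save(im,'w10.png')
im=snapshot('scene');save(im,'s10.png',(45,195,220,370),5)
go((.627,-.2065,.27),0)
"
```

```text
t 14.4 tcp [0.4616 0.3766 0.2714] gap 0.175 F [-0.46  0.22 -1.34]
local d [0.5831 0.0016 0.1654] rv [ 0.0018 -0.      0.0009]
```

View pics/w10.png

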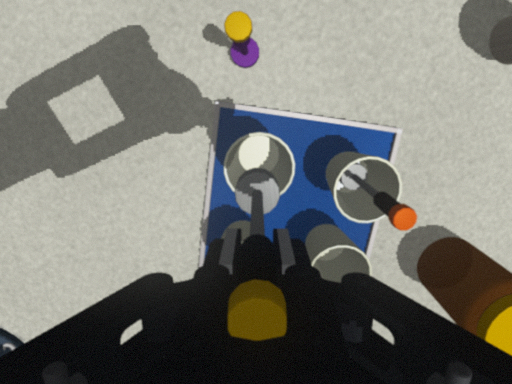

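View pics/s10.png

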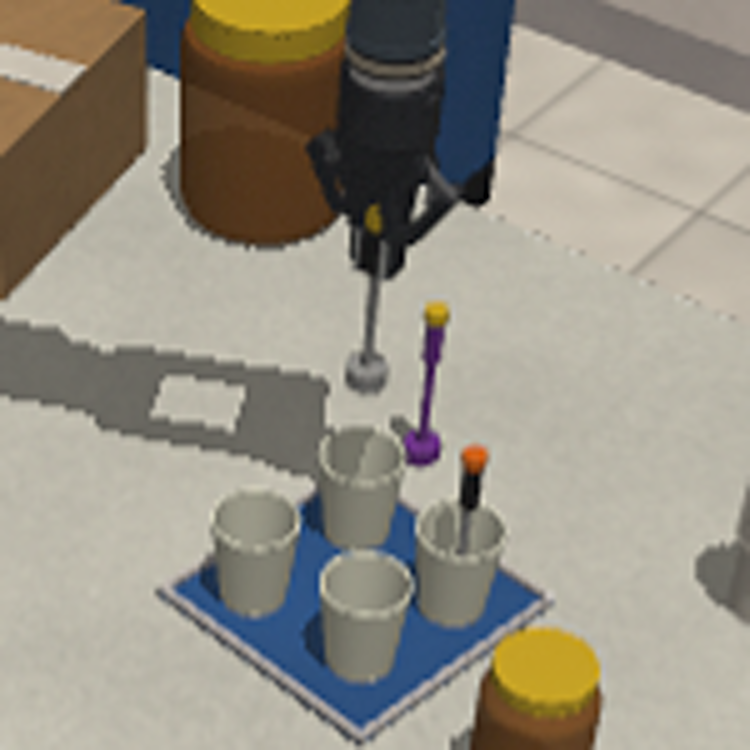

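Request:
{"api": "play_rows", "payload": {
  "deltas": [
    [0.015,0,0.003,0,0,0],
    [0.045,0,0.01,0,0,0],
    [0.08,0,0.02,0,0,0],
    [0.115,0,0.03,0,0,0],
    [0.15,0,0.04,0,0,0],
    [0.185,0,0.05,0,0,0],
    [0.22,0,0.06,0,0,0],
    [0.255,0,0.07,0,0,0],
    [0.29,0,0.08,0,0,0],
    [0.325,0,0.09,0,0,0],
    [0.36,0,0.1,0,0,0],
    [0.395,0,0.11,0,0,0]
  ]
}}

```text
t: 15.6
tcp_pos: [0.5713, -0.0204, 0.2709]
tool_rot: [-0.501, 0.501, -0.499, 0.499]
force: [1.4, -0.1, -1.1]
finger_gap: 0.173
```

Request:
{"api": "play_rows", "payload": {
  "deltas": [
    [0.03,0,0.01,0,0,0],
    [0.06,0,0.02,0,0,0],
    [0.09,0,0.03,0,0,0],
    [0.12,0,0.038,0,0,0],
    [0.15,0,0.046,0,0,0],
    [0.175,0,0.052,0,0,0],
    [0.19,0,0.055,0,0,0],
    [0.19,0,0.055,0,0,0],
    [0.19,0,0.055,0,0,0]
  ]
}}

```text
t: 16.5
tcp_pos: [0.6263, -0.2074, 0.2714]
tool_rot: [-0.5, 0.501, -0.499, 0.5]
force: [0.1, 0.9, -1.2]
finger_gap: 0.178
```

```bash
python3 -c "
from h import *
im=snapshot('wrist');save(im,'w11.png',scale=1.5)
go((.627,-.208,.205),0)
"
```

```text
t 16.55 tcp [ 0.6265 -0.2068  0.2717] gap 0.177 F [ 0.3   0.06 -1.32]
local d [0.0013 0.0667 0.0006] rv [ 0.0017  0.0005 -0.0016]
```

View pics/w11.png

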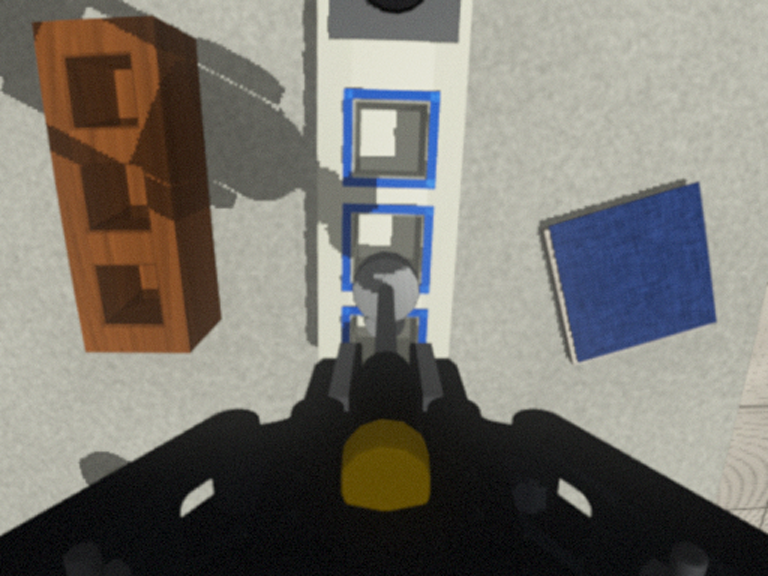

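Request:
{"api": "play_rows", "payload": {
  "deltas": [
    [0.001,0.02,0.0005,0,0,0],
    [0.001,0.045,0.0005,0,0,0],
    [0.001,0.066,0.0005,0,0,0],
    [0.001,0.08,0.0005,0,0,0],
    [0.001,0.095,0.0005,0,0,0],
    [0.001,0.11,0.0005,0,0,0],
    [0.001,0.125,0.0005,0,0,0],
    [0.001,0.137,0.0005,0,0,0],
    [0.001,0.145,0.0005,0,0,0],
    [0.001,0.149,0.0005,0,0,0],
    [0.001,0.149,0.0005,0,0,0],
    [0.001,0.149,0.0005,0,0,0]
  ]
}}

```text
t: 17.75
tcp_pos: [0.6282, -0.2093, 0.1238]
tool_rot: [0.5, -0.5, 0.5, -0.5]
force: [-0.1, 0.4, -0.4]
finger_gap: 0.172
```

```bash
python3 -c "
from h import *
go((.627,-.208,.122),0)
im=snapshot('scene');save(im,'s12.png',(180,300,175,295),6)
"
```

```text
t 17.75 tcp [ 0.6282 -0.2093  0.1238] gap 0.172 F [-0.1   0.38 -0.45]
local d [-0.0013  0.0018 -0.0012] rv [-0.001  -0.0002  0.0006]
```

View pics/s12.png

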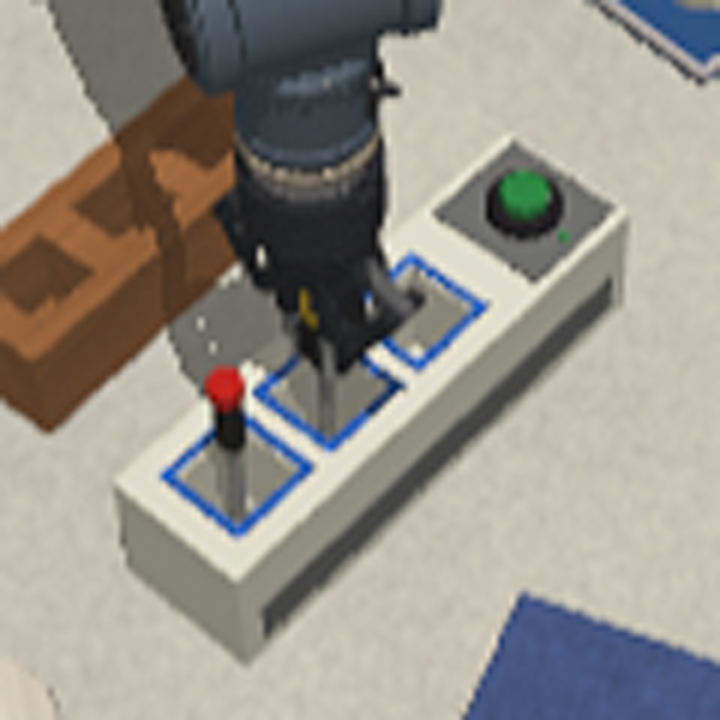

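Inside the middle well; red still standing. Lower a touch, release and rise.

Request:
{"api": "play_rows", "payload": {
  "deltas": [
    [0,0.001,0,0,0,0],
    [0,0.0015,0,0,0,0]
  ]
}}

```text
t: 18.0
tcp_pos: [0.628, -0.2091, 0.1223]
tool_rot: [0.5, -0.5, 0.5, -0.5]
force: [0.4, -0.5, -1.3]
finger_gap: 0.175
```

Request:
{"api": "play_rows", "payload": {
  "deltas": [
    [0,0,0,0,0,0],
    [0,0,0,0,0,0],
    [0,0,0,0,0,0],
    [0,0,0,0,0,0],
    [0,0,0,0,0,0],
    [0,-0.02,0,0,0,0],
    [0,-0.05,0,0,0,0],
    [0,-0.09,0,0,0,0],
    [0,-0.13,0,0,0,0],
    [0,-0.155,0,0,0,0],
    [0,-0.155,0,0,0,0],
    [0,-0.155,0,0,0,0]
  ],
  "gripper": 0.055
}}

```text
t: 19.2
tcp_pos: [0.6276, -0.2089, 0.2769]
tool_rot: [0.5, -0.5, 0.5, -0.5]
force: [-0.3, 1.1, -0.7]
finger_gap: 0.645
```

```bash
python3 -c "
from h import *
im=snapshot('scene');save(im,'s13.png',(95,300,155,345),3)
im=snapshot('wrist');save(im,'w13.png')
go((.5834,.3523,.28),0)
"
```

```text
t 19.3 tcp [ 0.6267 -0.2084  0.2748] gap 0.64 F [ 0.34 -0.79 -0.4 ]
local d [-0.5607 -0.004  -0.0433] rv [ 0.0034 -0.     -0.0018]
```

View pics/s13.png

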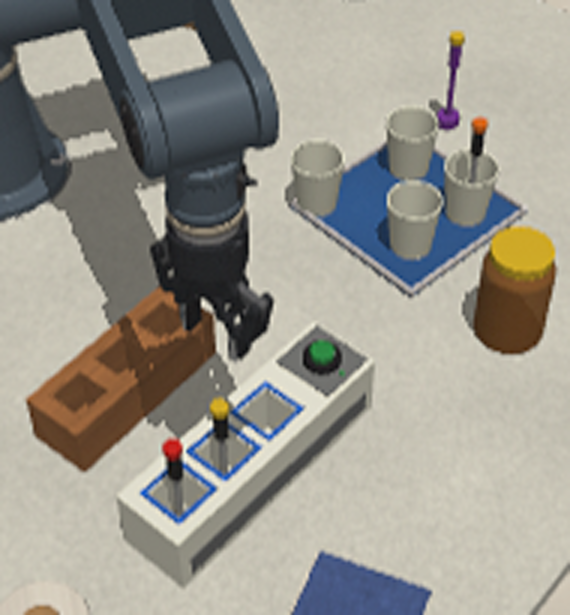

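View pics/w13.png

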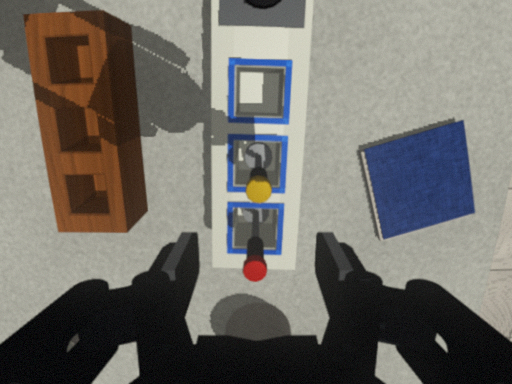

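Both stand in wells; the empty front-left cup got knocked a few cm but is upright. Now orange.

Request:
{"api": "play_rows", "payload": {
  "deltas": [
    [-0.035,0,-0.003,0,0,0],
    [-0.08,0,-0.006,0,0,0],
    [-0.125,0,-0.01,0,0,0],
    [-0.17,0,-0.013,0,0,0],
    [-0.215,0,-0.017,0,0,0],
    [-0.26,0,-0.02,0,0,0],
    [-0.305,0,-0.024,0,0,0],
    [-0.35,0,-0.027,0,0,0],
    [-0.395,0,-0.03,0,0,0],
    [-0.44,0,-0.034,0,0,0],
    [-0.48,0,-0.037,0,0,0],
    [-0.51,0,-0.039,0,0,0]
  ]
}}

```text
t: 20.5
tcp_pos: [0.5871, 0.3034, 0.2743]
tool_rot: [0.502, -0.5, 0.499, -0.499]
force: [0.9, 0.3, 0.7]
finger_gap: 0.645
```

Request:
{"api": "play_rows", "payload": {
  "deltas": [
    [-0.03,0,-0.003,0,0,0],
    [-0.05,0,-0.004,0,0,0],
    [-0.05,0,-0.004,0,0,0],
    [-0.05,0,-0.004,0,0,0]
  ]
}}

```text
t: 20.9
tcp_pos: [0.5845, 0.3503, 0.2756]
tool_rot: [0.501, -0.5, 0.5, -0.499]
force: [0.4, 0.2, 0.4]
finger_gap: 0.643
```

```bash
python3 -c "
from h import *
im=snapshot('wrist');save(im,'w14.png',scale=1.5)
go((.5834,.3523,.118),0)
m=camera_model('wrist');print(proj(m,(.5834,.3523,.173))*1.5)
"
```

```text
t 20.95 tcp [0.5848 0.3497 0.2759] gap 0.642 F [-1.56 -0.44 -0.01]
local d [-0.0028  0.1579 -0.0012] rv [ 0.0014 -0.0007  0.0015]
[380.10021525 273.90737506]
```

View pics/w14.png

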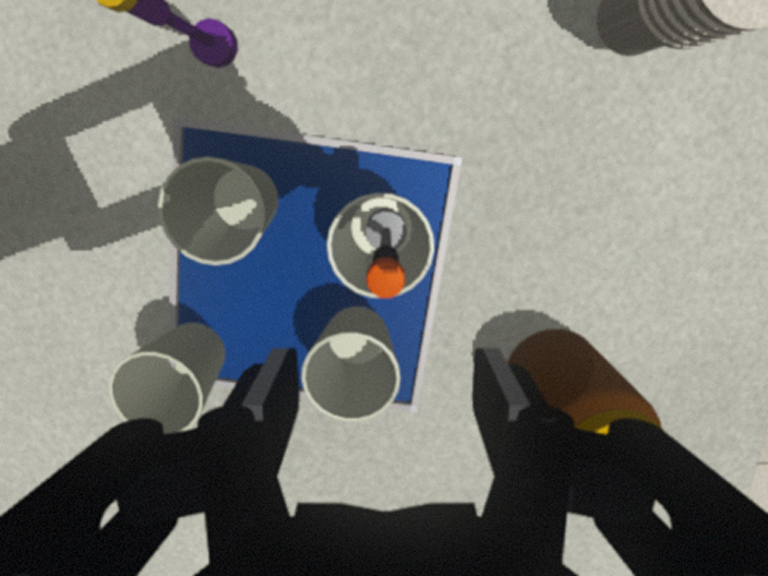

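Request:
{"api": "play_rows", "payload": {
  "deltas": [
    [-0.0015,0.03,0,0,0,0],
    [-0.0015,0.06,0,0,0,0],
    [-0.0015,0.09,0,0,0,0],
    [-0.0015,0.115,0,0,0,0],
    [-0.0015,0.14,0,0,0,0],
    [-0.0015,0.152,0,0,0,0],
    [-0.0015,0.157,0,0,0,0],
    [-0.0015,0.157,0,0,0,0],
    [-0.0015,0.157,0,0,0,0]
  ]
}}

```text
t: 21.85
tcp_pos: [0.5858, 0.3526, 0.1212]
tool_rot: [-0.499, 0.5, -0.5, 0.501]
force: [-0.6, 1.1, 0.2]
finger_gap: 0.646
```

```bash
python3 -c "
from h import *
im=snapshot('wrist');save(im,'w15.png')
go((.5834,.3523,.118),0)
"
```

```text
t 21.9 tcp [0.5859 0.3527 0.1214] gap 0.643 F [0.32 2.01 0.34]
local d [ 0.0004  0.0034 -0.0025] rv [-0.0027 -0.0002 -0.001 ]
```

View pics/w15.png

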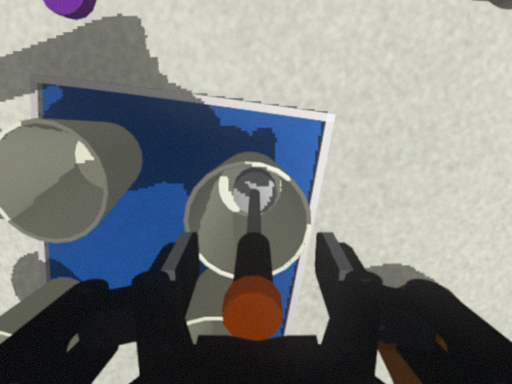

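Request:
{"api": "play_rows", "payload": {
  "deltas": [
    [0.0005,0.003,-0.001,0,0,0],
    [0.0005,0.003,-0.001,0,0,0],
    [0.0005,0.003,-0.001,0,0,0],
    [0.0005,0.003,-0.001,0,0,0],
    [0.0005,0.003,-0.001,0,0,0],
    [0.0005,0.003,-0.001,0,0,0],
    [0.0005,0.003,-0.001,0,0,0]
  ],
  "gripper": 0.0,
  "force": 70
}}

```text
t: 22.6
tcp_pos: [0.5841, 0.3522, 0.1173]
tool_rot: [-0.5, 0.5, -0.5, 0.5]
force: [0.7, -0.1, 2.6]
finger_gap: 0.174
```

Request:
{"api": "play_rows", "payload": {
  "deltas": [
    [0,-0.01,0,0,0,0],
    [0,-0.03,0,0,0,0],
    [0,-0.05,0,0,0,0],
    [0,-0.075,0,0,0,0],
    [0,-0.1,0,0,0,0],
    [0,-0.125,0,0,0,0],
    [0,-0.145,0,0,0,0],
    [0,-0.155,0,0,0,0],
    [0,-0.155,0,0,0,0]
  ]
}}

```text
t: 23.5
tcp_pos: [0.5844, 0.3523, 0.2735]
tool_rot: [-0.499, 0.5, -0.5, 0.501]
force: [-0.8, -0.2, -1.1]
finger_gap: 0.176
```

```bash
python3 -c "
from h import *
im=snapshot('wrist');save(im,'w16.png')
im=snapshot('scene');save(im,'s16.png',(45,195,220,370),5)
go((.629,-.136,.27),0)
"
```

```text
t 23.6 tcp [0.5831 0.3517 0.2708] gap 0.175 F [-0.51  0.14 -1.11]
local d [0.4877 0.0011 0.0459] rv [0.002  0.     0.0008]
```

View pics/w16.png

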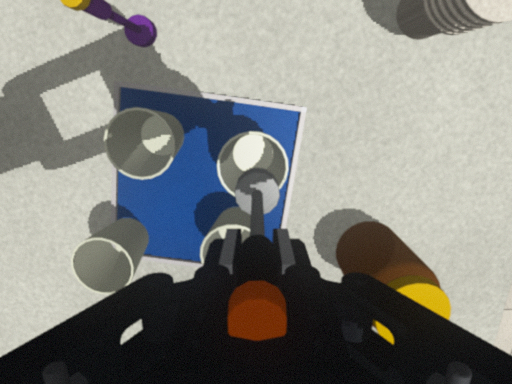

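View pics/s16.png

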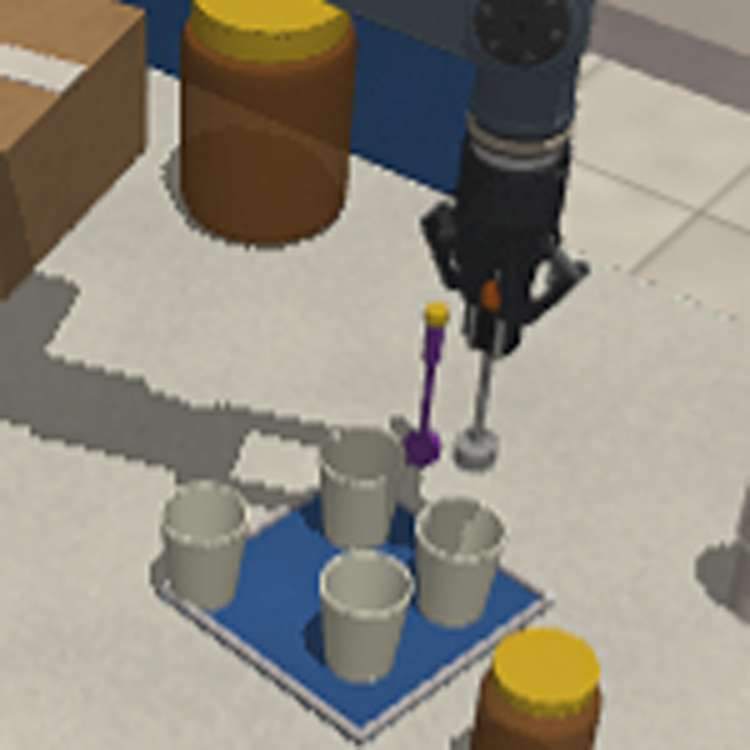

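Request:
{"api": "play_rows", "payload": {
  "deltas": [
    [0.015,0,0.001,0,0,0],
    [0.045,0,0.004,0,0,0],
    [0.08,0,0.008,0,0,0],
    [0.115,0,0.011,0,0,0],
    [0.15,0,0.014,0,0,0],
    [0.185,0,0.018,0,0,0],
    [0.22,0,0.021,0,0,0],
    [0.255,0,0.024,0,0,0],
    [0.29,0,0.027,0,0,0],
    [0.325,0,0.031,0,0,0],
    [0.36,0,0.034,0,0,0],
    [0.39,0,0.037,0,0,0]
  ]
}}

```text
t: 24.8
tcp_pos: [0.6196, -0.0408, 0.2704]
tool_rot: [-0.5, 0.501, -0.5, 0.499]
force: [-0.3, -1.1, -1.3]
finger_gap: 0.173
```

Request:
{"api": "play_rows", "payload": {
  "deltas": [
    [0.03,0,0.003,0,0,0],
    [0.06,0,0.006,0,0,0],
    [0.085,0,0.008,0,0,0],
    [0.098,0,0.009,0,0,0],
    [0.098,0,0.009,0,0,0],
    [0.098,0,0.009,0,0,0]
  ]
}}

```text
t: 25.4
tcp_pos: [0.6291, -0.1354, 0.2711]
tool_rot: [-0.5, 0.501, -0.499, 0.5]
force: [0.1, -0.1, -1.8]
finger_gap: 0.173
```

```bash
python3 -c "
from h import *
im=snapshot('wrist');save(im,'w17.png',scale=1.5)
go((.629,-.136,.205),0)
"
```

```text
t 25.45 tcp [ 0.6292 -0.1348  0.2714] gap 0.176 F [0.85 0.72 0.  ]
local d [ 0.0013  0.0664 -0.0002] rv [ 0.0013  0.0007 -0.0013]
```

View pics/w17.png

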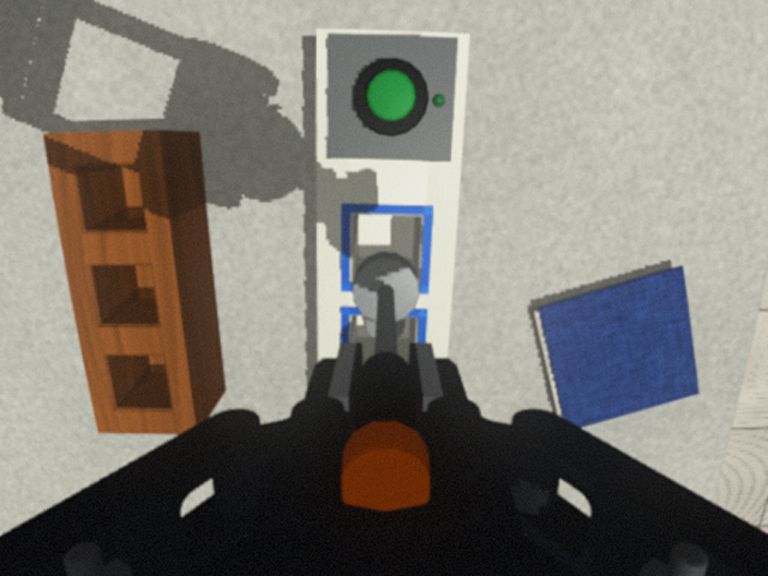

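Same alignment as before (foot at x 385, well 343–432). Descend.

Request:
{"api": "play_rows", "payload": {
  "deltas": [
    [0.001,0.02,0,0,0,0],
    [0.001,0.045,0,0,0,0],
    [0.001,0.066,0,0,0,0],
    [0.001,0.08,0,0,0,0],
    [0.001,0.095,0,0,0,0],
    [0.001,0.11,0,0,0,0],
    [0.001,0.125,0,0,0,0],
    [0.001,0.137,0,0,0,0],
    [0.001,0.145,0,0,0,0],
    [0.001,0.149,0,0,0,0],
    [0.001,0.15,0,0,0,0],
    [0.001,0.15,0,0,0,0]
  ]
}}

```text
t: 26.65
tcp_pos: [0.6301, -0.1371, 0.1222]
tool_rot: [0.5, -0.5, 0.5, -0.5]
force: [0.4, 0.7, -1.5]
finger_gap: 0.178
```

```bash
python3 -c "
from h import *
go((.629,-.136,.122),0)
im=snapshot('scene');save(im,'s18.png',(180,300,175,295),6)
"
```

```text
t 26.65 tcp [ 0.6301 -0.1371  0.1222] gap 0.178 F [ 0.36  0.66 -1.5 ]
local d [-0.0011  0.0002 -0.0011] rv [-0.0007 -0.0001  0.0003]
```

View pics/s18.png

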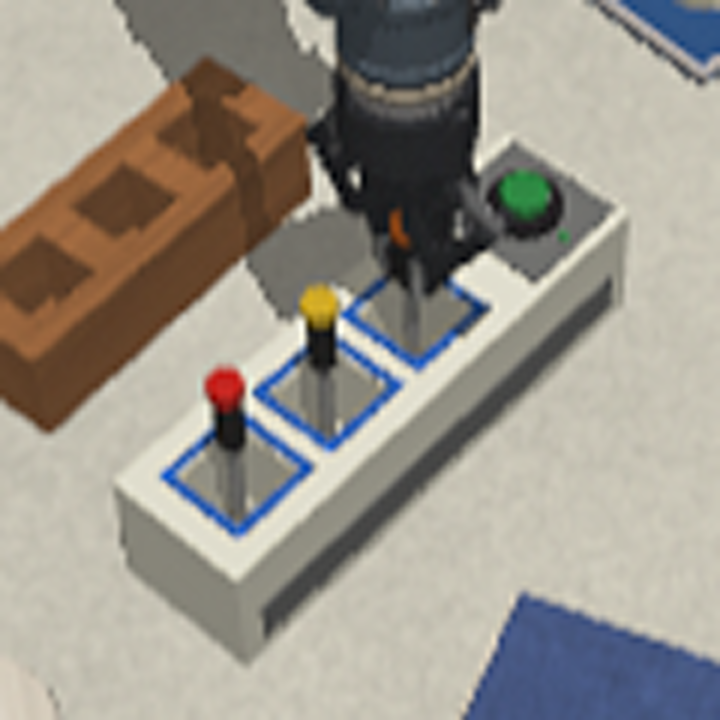

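Request:
{"api": "play_rows", "payload": {
  "deltas": [
    [0,0,0,0,0,0],
    [0,0,0,0,0,0],
    [0,0,0,0,0,0],
    [0,0,0,0,0,0],
    [0,0,0,0,0,0],
    [0,-0.02,0,0,0,0],
    [0,-0.05,0,0,0,0],
    [0,-0.09,0,0,0,0],
    [0,-0.12,0,0,0,0],
    [0,-0.135,0,0,0,0],
    [0,-0.135,0,0,0,0],
    [0,-0.135,0,0,0,0]
  ],
  "gripper": 0.055
}}

```text
t: 27.9
tcp_pos: [0.6294, -0.1368, 0.2564]
tool_rot: [-0.5, 0.5, -0.5, 0.5]
force: [-0.0, -0.3, -0.0]
finger_gap: 0.643
```

```bash
python3 -c "
from h import *
im=snapshot('scene');save(im,'s19.png',(165,300,155,305),5)
im=snapshot('wrist');save(im,'w19.png',scale=1.5)
m=camera_model('wrist');print('btn proj',proj(m,(.6317,-.0356,.1082))*1.5)
go((.6335,-.037,.17),0)
"
```

```text
btn proj [388.7312197   84.35826036]
t 28.0 tcp [ 0.6288 -0.1366  0.255 ] gap 0.64 F [-0.32 -0.84 -0.14]
local d [-0.0995  0.0852  0.005 ] rv [ 0.0032 -0.0001 -0.0012]
```

View pics/s19.png

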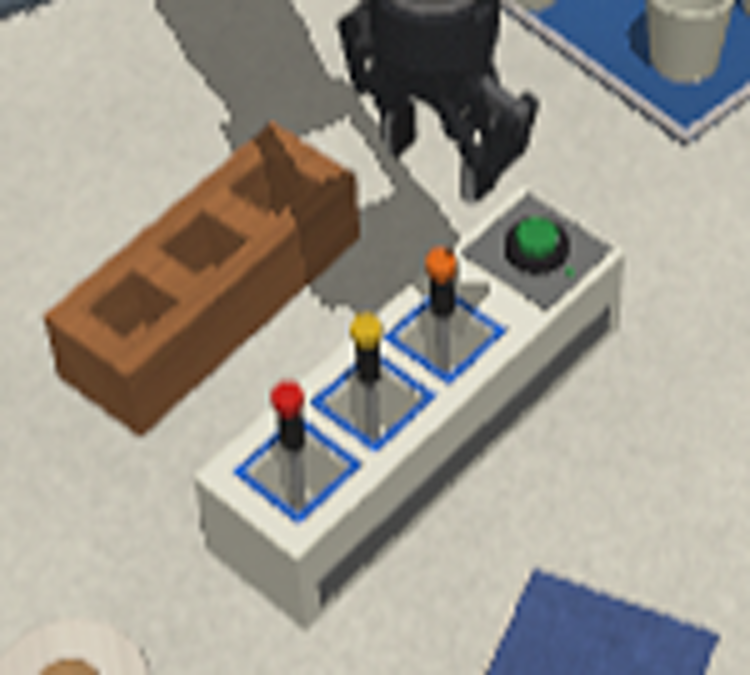

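View pics/w19.png

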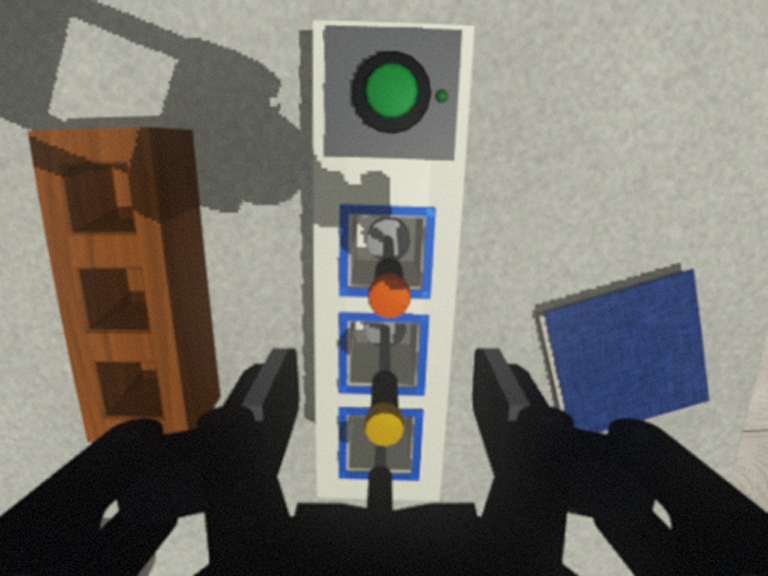

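All three stand in their wells, button up. Now shut the fingers and go over the button.

Request:
{"api": "play_rows", "payload": {
  "deltas": [
    [-0.02,0,0.001,0,0,0],
    [-0.05,0,0.002,0,0,0],
    [-0.08,0,0.004,0,0,0],
    [-0.099,0,0.0045,0,0,0],
    [-0.0995,0.02,0.0045,0,0,0],
    [-0.0995,0.05,0.0045,0,0,0],
    [-0.0995,0.085,0.0045,0,0,0],
    [-0.0995,0.105,0.0045,0,0,0],
    [-0.0995,0.115,0.0045,0,0,0],
    [-0.0995,0.115,0.0045,0,0,0],
    [-0.0995,0.115,0.0045,0,0,0]
  ],
  "gripper": 0.0
}}

```text
t: 29.1
tcp_pos: [0.635, -0.0374, 0.1424]
tool_rot: [0.5, -0.5, 0.5, -0.5]
force: [0.8, 0.0, 1.0]
finger_gap: -0.0
```

```bash
python3 -c "
from h import *
im=snapshot('scene');save(im,'s20.png',(165,275,205,305),6)
im=snapshot('wrist');save(im,'w20.png')
go((.633,-.037,.112),0)
"
```

```text
t 29.2 tcp [ 0.6354 -0.0376  0.1433] gap 0.002 F [ 0.11 -0.05  0.78]
local d [-0.0007  0.0313 -0.0025] rv [-0.0029  0.0001  0.0007]
```

View pics/s20.png

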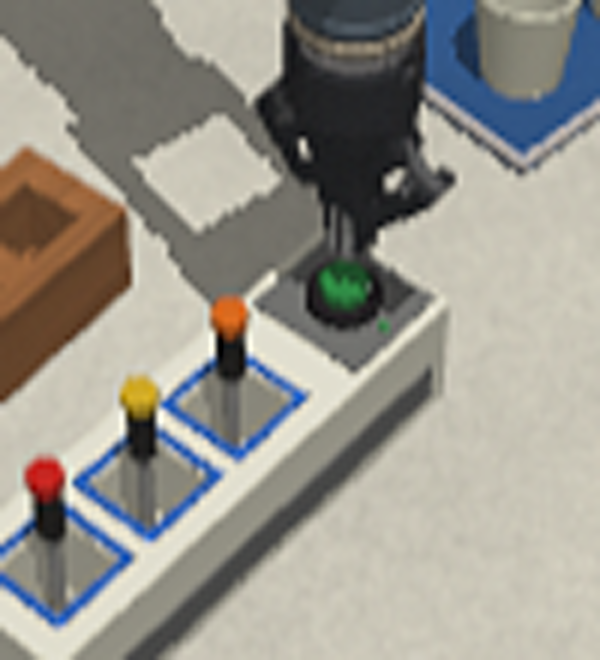

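View pics/w20.png

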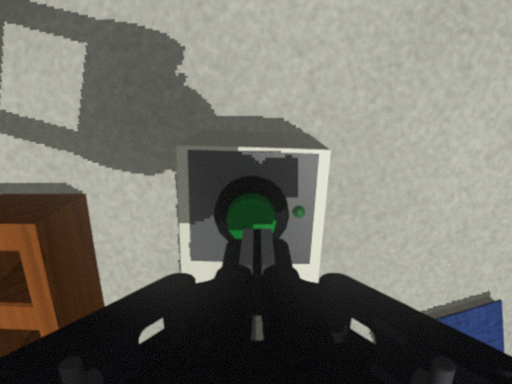

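Request:
{"api": "play_rows", "payload": {
  "deltas": [
    [0,0.012,-0.0015,0,0,0],
    [0,0.022,-0.002,0,0,0],
    [0,0.03,-0.002,0,0,0],
    [0,0.033,-0.002,0,0,0],
    [0,0.033,-0.002,0,0,0]
  ]
}}

```text
t: 29.7
tcp_pos: [0.6317, -0.0374, 0.1083]
tool_rot: [-0.5, 0.501, -0.499, 0.5]
force: [-2.1, 0.4, 4.4]
finger_gap: 0.002
```

Request:
{"api": "play_rows", "payload": {
  "deltas": [
    [0,0.001,0,0,0,0],
    [0,0.002,0,0,0,0],
    [0,0.002,0,0,0,0],
    [0,0.002,0,0,0,0]
  ]
}}

```text
t: 30.1
tcp_pos: [0.6319, -0.0374, 0.107]
tool_rot: [0.5, -0.5, 0.5, -0.5]
force: [-3.6, 0.5, 3.4]
finger_gap: -0.002
```

Request:
{"api": "play_rows", "payload": {
  "deltas": [
    [0,0.001,0,0,0,0],
    [0,0.002,0,0,0,0],
    [0,0.003,0,0,0,0],
    [0,0.003,0,0,0,0]
  ]
}}

```text
t: 30.5
tcp_pos: [0.6323, -0.0375, 0.106]
tool_rot: [-0.5, 0.5, -0.5, 0.5]
force: [-6.9, -0.0, 15.5]
finger_gap: 0.0
```

Request:
{"api": "play_rows", "payload": {
  "deltas": [
    [0,0.001,0,0,0,0],
    [0,0.001,0,0,0,0],
    [0,0.001,0,0,0,0]
  ]
}}

```text
t: 30.8
tcp_pos: [0.6322, -0.0375, 0.1058]
tool_rot: [0.5, -0.5, 0.5, -0.5]
force: [-6.5, 0.9, 20.1]
finger_gap: -0.002
```

```bash
python3 -c "
from h import *
im=snapshot('scene');save(im,'s21.png',(165,275,205,305),6)
go((.633,-.037,.112),0)
"
```

```text
t 30.85 tcp [ 0.6322 -0.0374  0.1058] gap -0.001 F [-6.63  0.05 19.4 ]
local d [-0.0004 -0.0062  0.0008] rv [-0.0006  0.0004  0.0004]
```

View pics/s21.png

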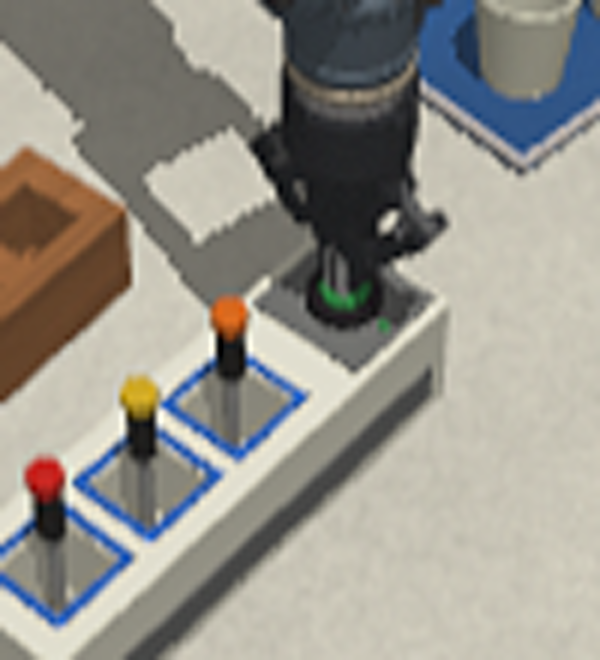

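```bash
python3 -c "
from h import *
im=snapshot('wrist');save(im,'w22.png',(150,280,190,330),5)
im=snapshot('scene');save(im,'s22.png',(190,230,235,285),14)
s=np.load('pics/scene0.npy');save(s,'s22b.png',(190,230,235,285),14)
"
```

```text
(no output)
```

View pics/w22.png

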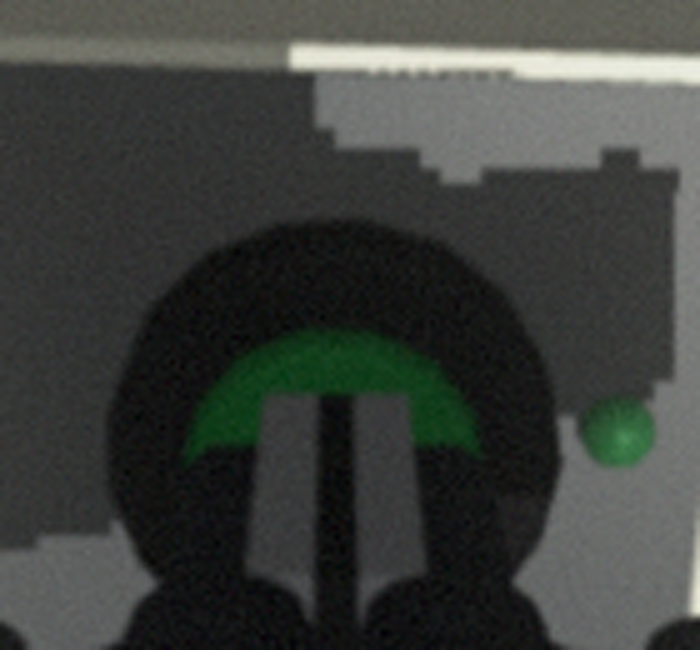

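View pics/s22.png

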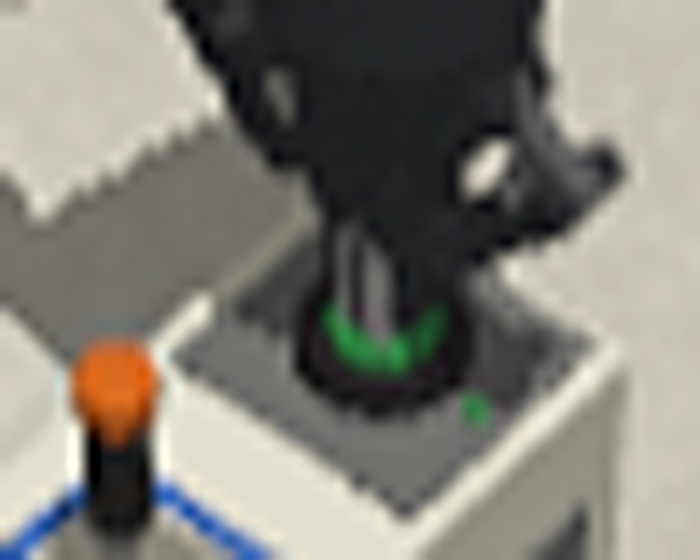

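View pics/s22b.png

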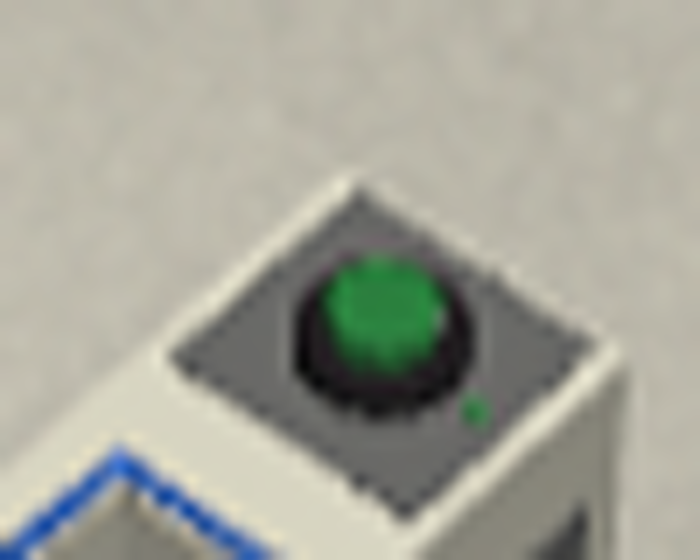

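The fingers rest wholly on the green cap, which is down level with its ring; 20 N against a 5 N spring means it is bottomed. Release.

Request:
{"api": "play_rows", "payload": {
  "deltas": [
    [0,-0.005,0,0,0,0],
    [0,-0.015,0,0,0,0],
    [0,-0.04,0,0,0,0],
    [0,-0.08,0,0,0,0],
    [0,-0.12,0,0,0,0],
    [0,-0.16,0,0,0,0],
    [0,-0.165,0,0,0,0],
    [0,-0.165,0,0,0,0]
  ]
}}

```text
t: 31.75
tcp_pos: [0.6339, -0.0378, 0.2697]
tool_rot: [0.499, -0.498, 0.502, -0.501]
force: [0.2, 0.7, 0.2]
finger_gap: -0.002
```

```bash
python3 -c "
from h import *
im=snapshot('scene');save(im,'s23.png',(165,300,155,305),5)
im=snapshot('top');np.save('pics/t23.npy',im);save(im,'t23.png',scale=1.5)
im=snapshot('wrist');save(im,'w23.png',scale=1.5)
go((.629,-.136,.27),0)
"
```

```text
t 31.9 tcp [ 0.6314 -0.0373  0.2658] gap -0.001 F [0.59 0.13 0.4 ]
local d [ 0.0987 -0.0043 -0.0025] rv [ 0.0031 -0.     -0.0008]
```

View pics/s23.png

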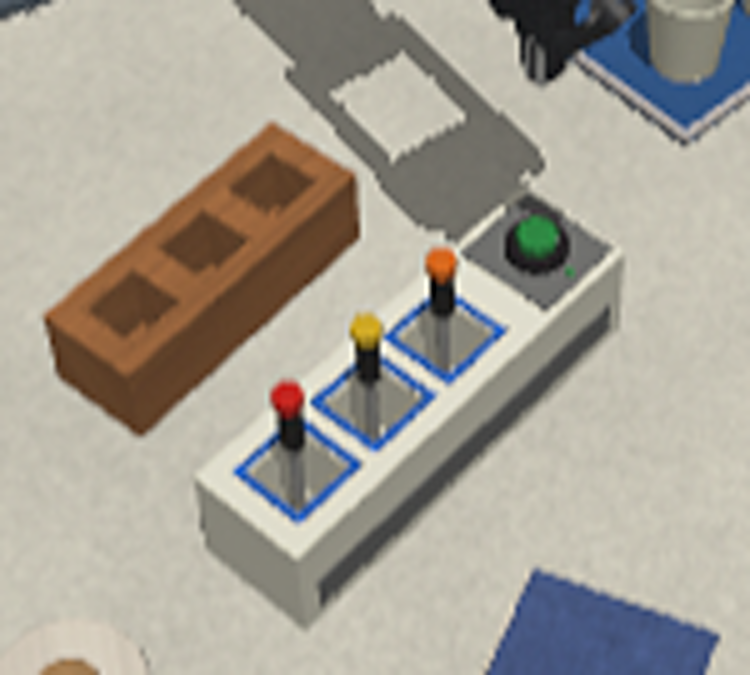

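View pics/t23.png

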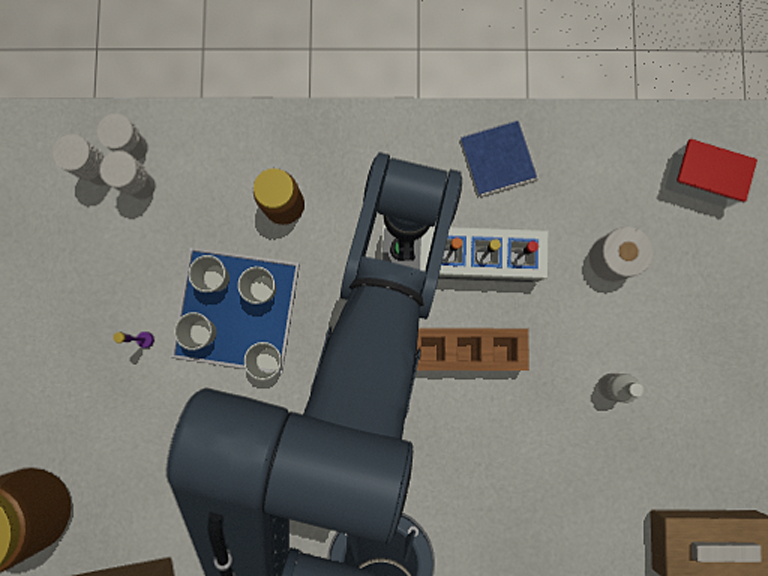

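Button is back up, all three standing, cups upright, stand where it was. Now orange to the stand.

Request:
{"api": "play_rows", "payload": {
  "deltas": [
    [0.02,0,-0.0005,0,0,0],
    [0.05,0,-0.001,0,0,0],
    [0.08,0,-0.0015,0,0,0],
    [0.1,0,-0.0015,0,0,0],
    [0.1,0,-0.0015,0,0,0],
    [0.1,0.03,-0.0015,0,0,0],
    [0.1,0.06,-0.0015,0,0,0],
    [0.1,0.06,-0.0015,0,0,0]
  ],
  "gripper": 0.055
}}

```text
t: 32.7
tcp_pos: [0.6273, -0.1351, 0.2027]
tool_rot: [-0.501, 0.504, -0.496, 0.499]
force: [-1.1, 0.2, -0.7]
finger_gap: 0.643
```

```bash
python3 -c "
from h import *
im=snapshot('wrist');save(im,'w24.png')
go((.630,-.137,.122),0)
"
```

```text
t 32.75 tcp [ 0.629  -0.1358  0.2052] gap 0.642 F [0.51 0.05 0.24]
local d [0.0015 0.0832 0.0015] rv [ 0.0062  0.0006 -0.0031]
```

View pics/w24.png

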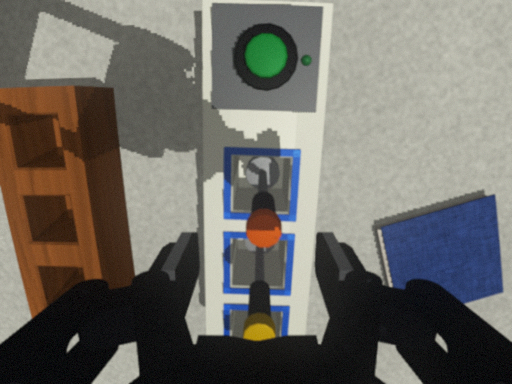

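Request:
{"api": "play_rows", "payload": {
  "deltas": [
    [0.001,0.02,0.002,0,0,0],
    [0.001,0.045,0.002,0,0,0],
    [0.001,0.068,0.002,0,0,0],
    [0.001,0.08,0.002,0,0,0],
    [0.001,0.083,0.002,0,0,0],
    [0.001,0.083,0.002,0,0,0],
    [0.001,0.083,0.002,0,0,0]
  ]
}}

```text
t: 33.45
tcp_pos: [0.6339, -0.1388, 0.1264]
tool_rot: [0.5, -0.499, 0.501, -0.5]
force: [-0.1, -0.3, 1.0]
finger_gap: 0.641
```

```bash
python3 -c "
from h import *
im=snapshot('wrist');save(im,'w25.png')
go((.630,-.137,.122),0)
"
```

```text
t 33.5 tcp [ 0.6338 -0.1388  0.1263] gap 0.643 F [0.49 0.14 0.9 ]
local d [-0.0018  0.0043 -0.0038] rv [-0.0026  0.0001  0.0011]
```

View pics/w25.png

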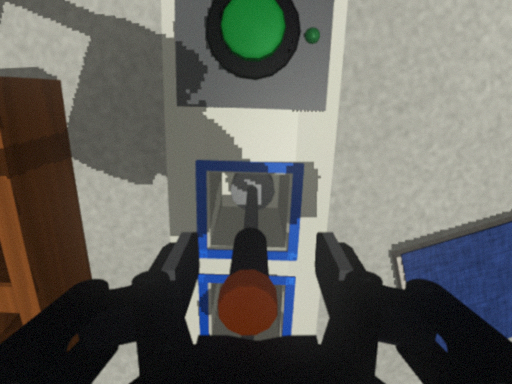

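Request:
{"api": "play_rows", "payload": {
  "deltas": [
    [-0.001,0.004,-0.0035,0,0,0],
    [-0.001,0.004,-0.0035,0,0,0],
    [-0.001,0.004,-0.0035,0,0,0]
  ]
}}

```text
t: 33.8
tcp_pos: [0.6291, -0.1374, 0.1209]
tool_rot: [-0.5, 0.5, -0.5, 0.5]
force: [-0.6, 0.4, -0.6]
finger_gap: 0.641
```

Request:
{"api": "play_rows", "payload": {
  "deltas": [
    [0,0,0,0,0,0],
    [0,0,0,0,0,0],
    [0,0,0,0,0,0],
    [0,0,0,0,0,0],
    [0,0,0,0,0,0],
    [0,0,0,0,0,0],
    [0,0,0,0,0,0]
  ],
  "gripper": 0.0
}}

```text
t: 34.5
tcp_pos: [0.6296, -0.1376, 0.1209]
tool_rot: [0.5, -0.5, 0.5, -0.5]
force: [1.1, -1.1, -0.2]
finger_gap: 0.175
```

Request:
{"api": "play_rows", "payload": {
  "deltas": [
    [0,-0.01,0,0,0,0],
    [0,-0.03,0,0,0,0],
    [0,-0.05,0,0,0,0],
    [0,-0.075,0,0,0,0],
    [0,-0.1,0,0,0,0],
    [0,-0.125,0,0,0,0],
    [0,-0.14,0,0,0,0],
    [0,-0.148,0,0,0,0],
    [0,-0.148,0,0,0,0]
  ]
}}

```text
t: 35.4
tcp_pos: [0.6295, -0.1376, 0.2702]
tool_rot: [0.5, -0.499, 0.501, -0.5]
force: [0.9, 0.3, -1.3]
finger_gap: 0.173
```

```bash
python3 -c "
from h import *
im=snapshot('wrist');save(im,'w26.png')
im=snapshot('scene');save(im,'s26.png',(105,300,155,345),3)
go((.434,-.1,.27),0)
"
```

```text
t 35.5 tcp [ 0.6286 -0.1372  0.268 ] gap 0.172 F [-0.62  0.36 -1.51]
local d [-0.0372 -0.0016 -0.1946] rv [ 0.0018 -0.0001 -0.0007]
```

View pics/w26.png

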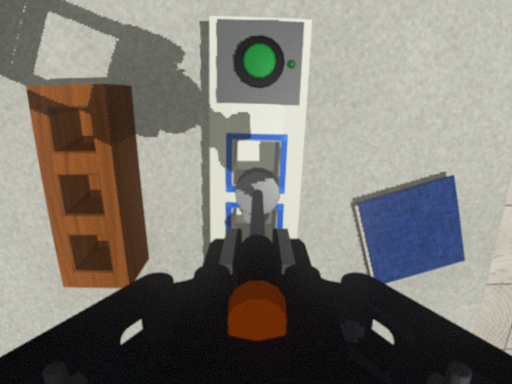

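View pics/s26.png

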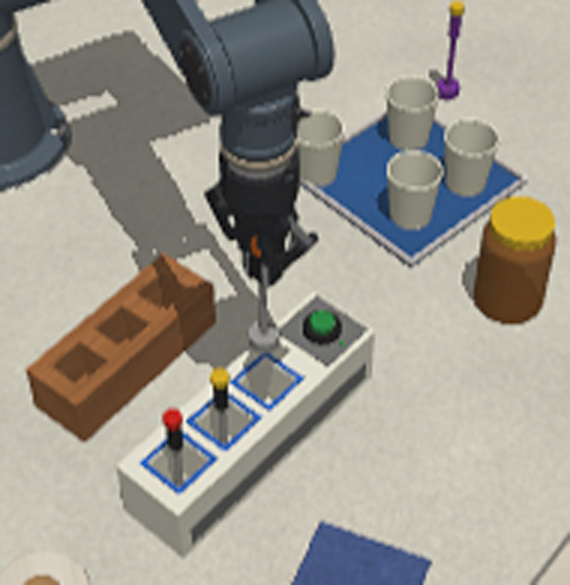

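Request:
{"api": "play_rows", "payload": {
  "deltas": [
    [-0.003,0,-0.015,0,0,0],
    [-0.008,0,-0.045,0,0,0],
    [-0.015,0,-0.08,0,0,0],
    [-0.022,0,-0.115,0,0,0],
    [-0.028,0,-0.15,0,0,0],
    [-0.034,0,-0.178,0,0,0],
    [-0.037,0,-0.1945,0,0,0],
    [-0.037,0,-0.1945,0,0,0],
    [-0.037,0,-0.1945,0,0,0]
  ]
}}

```text
t: 36.4
tcp_pos: [0.4352, -0.1007, 0.2685]
tool_rot: [0.5, -0.5, 0.5, -0.5]
force: [0.3, -0.8, -1.0]
finger_gap: 0.177
```

```bash
python3 -c "
from h import *
im=snapshot('wrist');save(im,'w27.png',scale=1.5)
im=snapshot('scene');save(im,'s27.png',(150,280,155,285),5)
go((.434,-.1,.196),0)
"
```

```text
t 36.5 tcp [ 0.4361 -0.1011  0.2687] gap 0.177 F [ 0.2  -0.33  0.26]
local d [-0.0011  0.0727 -0.0021] rv [-0.0009 -0.0001  0.0004]
```

View pics/w27.png

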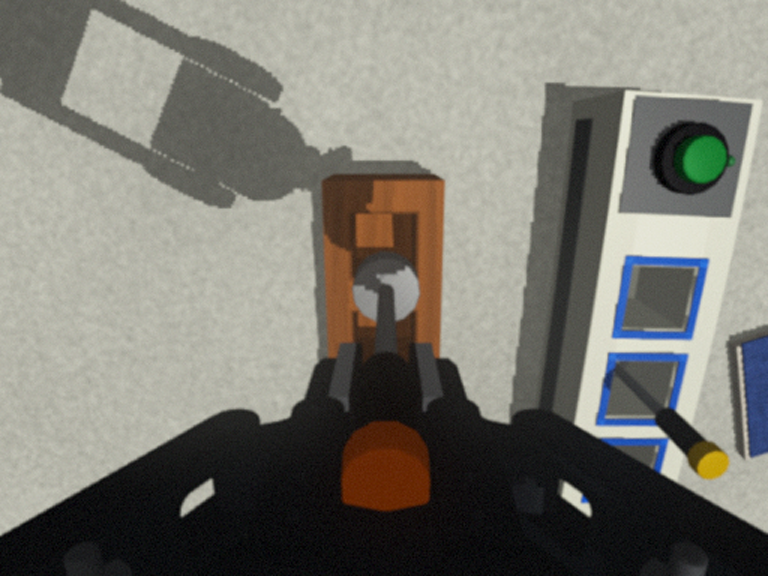

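View pics/s27.png

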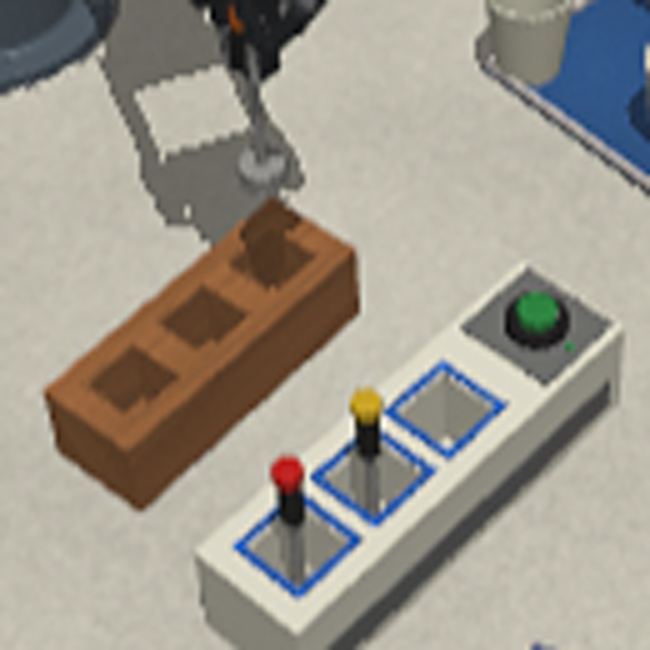

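```bash
python3 -c "
from h import *
m=camera_model('wrist')
print(atz(m,(386/1.5-.2,213/1.5-.2),.075),atz(m,(355/1.5-.2,230/1.5-.2),.075),atz(m,(418/1.5-.2,230/1.5-.2),.075), atz(m,(386/1.5-.2,290/1.5-.2),.18))
m=camera_model('top');t=np.load('pics/t23.npy');save(t,'t23c.png',(140,260,245,375),5)"
```

```text
[ 0.43807516 -0.07905091  0.075     ] [ 0.41642875 -0.09094344  0.075     ] [ 0.46044304 -0.09093274  0.075     ] [ 0.43783345 -0.10262934  0.18      ]
```

Request:
{"api": "play_rows", "payload": {
  "deltas": [
    [0,0.02,0,0,0,0],
    [0,0.045,0,0,0,0],
    [0,0.07,0,0,0,0],
    [0,0.085,0,0,0,0],
    [0,0.1,0,0,0,0],
    [0,0.115,0,0,0,0],
    [0,0.13,0,0,0,0],
    [0,0.14,0,0,0,0],
    [0,0.147,0,0,0,0],
    [0,0.15,0,0,0,0],
    [0,0.15,0,0,0,0],
    [0,0.15,0,0,0,0]
  ]
}}

```text
t: 37.7
tcp_pos: [0.4352, -0.1007, 0.1192]
tool_rot: [0.5, -0.5, 0.5, -0.5]
force: [-0.1, 0.5, -0.8]
finger_gap: 0.177
```

```bash
python3 -c "
from h import *
im=snapshot('wrist');save(im,'w28.png')
im=snapshot('scene');save(im,'s28.png',(150,280,155,285),5)
go((.434,-.1,.1165),0)
"
```

```text
t 37.8 tcp [ 0.4352 -0.1007  0.1193] gap 0.173 F [-0.36  0.31 -0.5 ]
local d [-0.0007  0.0028 -0.0012] rv [-0.0012  0.      0.0006]
```

View pics/w28.png

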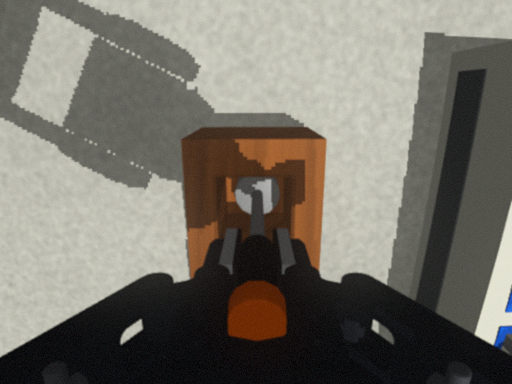

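View pics/s28.png

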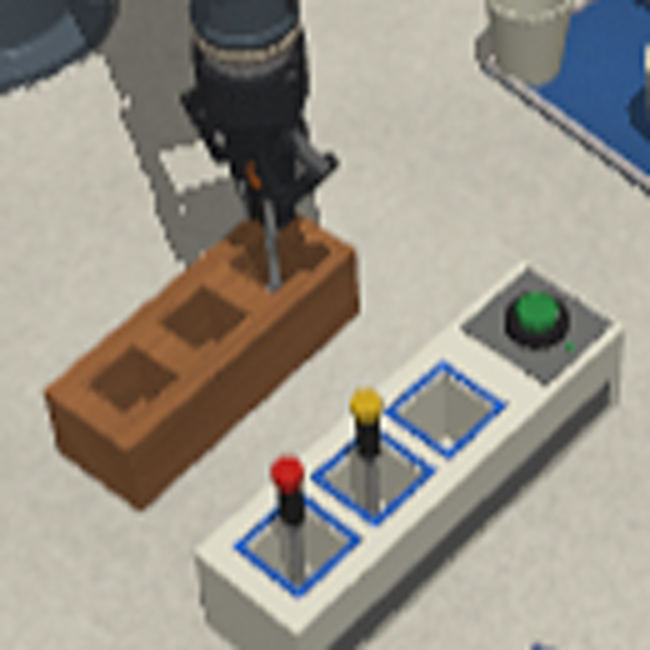

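In the well. Lower 2.5 mm, release and rise.

Request:
{"api": "play_rows", "payload": {
  "deltas": [
    [0,0.0015,0,0,0,0],
    [0,0.0025,0,0,0,0],
    [0,0.0025,0,0,0,0]
  ]
}}

```text
t: 38.1
tcp_pos: [0.4348, -0.1005, 0.1163]
tool_rot: [0.5, -0.5, 0.5, -0.5]
force: [-0.5, 0.6, -1.5]
finger_gap: 0.173
```

Request:
{"api": "play_rows", "payload": {
  "deltas": [
    [0,0,0,0,0,0],
    [0,0,0,0,0,0],
    [0,0,0,0,0,0],
    [0,0,0,0,0,0],
    [0,0,0,0,0,0],
    [0,-0.02,0,0,0,0],
    [0,-0.05,0,0,0,0],
    [0,-0.09,0,0,0,0],
    [0,-0.12,0,0,0,0],
    [0,-0.135,0,0,0,0],
    [0,-0.135,0,0,0,0],
    [0,-0.135,0,0,0,0]
  ],
  "gripper": 0.055
}}

```text
t: 39.3
tcp_pos: [0.4344, -0.1003, 0.251]
tool_rot: [-0.5, 0.5, -0.5, 0.5]
force: [-0.0, 0.1, 0.4]
finger_gap: 0.644
```

```bash
python3 -c "
from h import *
im=snapshot('wrist');save(im,'w29.png')
im=snapshot('scene');save(im,'s29.png',(150,300,155,305),5)
go((.628,-.209,.25),0)
"
```

```text
t 39.4 tcp [ 0.4339 -0.1     0.2501] gap 0.645 F [-0.27  0.22  0.28]
local d [ 0.109  -0.0006  0.1941] rv [ 0.0027 -0.     -0.0014]
```

View pics/w29.png

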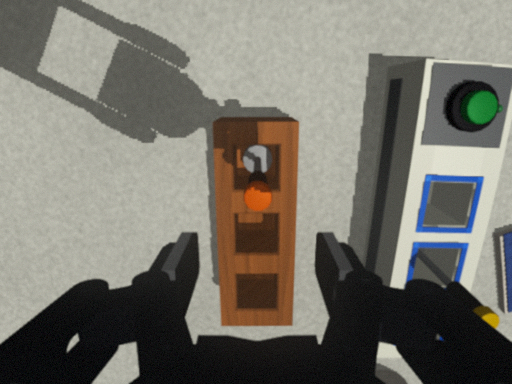

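View pics/s29.png

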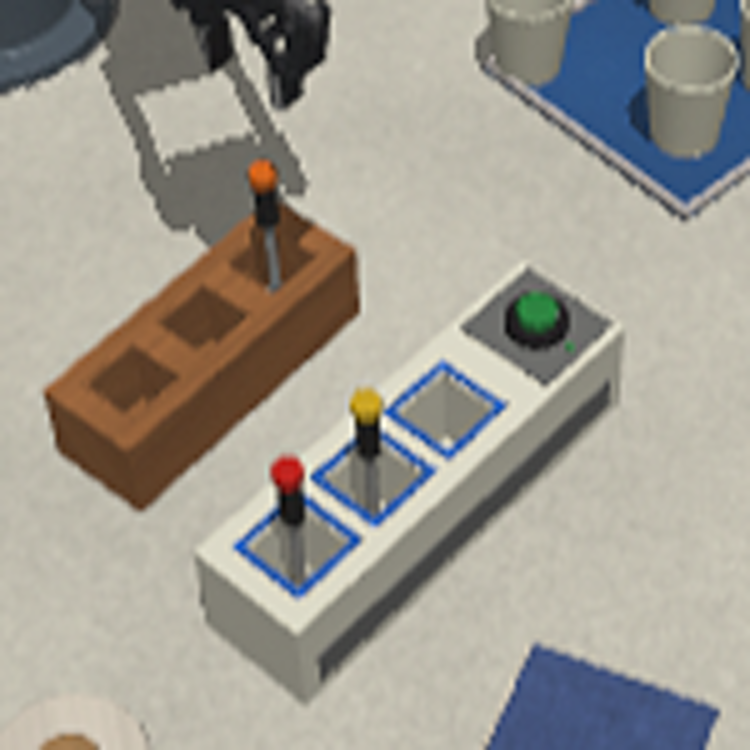

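Orange stands in the stand. Now yellow.

Request:
{"api": "play_rows", "payload": {
  "deltas": [
    [0.02,0,0.035,0,0,0],
    [0.045,0,0.08,0,0,0],
    [0.07,0,0.12,0,0,0],
    [0.09,0,0.16,0,0,0],
    [0.108,0,0.19,0,0,0],
    [0.109,0,0.194,0,0,0],
    [0.109,0.02,0.194,0,0,0],
    [0.109,0.045,0.194,0,0,0],
    [0.109,0.045,0.194,0,0,0],
    [0.109,0.045,0.194,0,0,0]
  ]
}}

```text
t: 40.4
tcp_pos: [0.6277, -0.2088, 0.205]
tool_rot: [-0.5, 0.501, -0.499, 0.5]
force: [0.4, -0.3, 1.0]
finger_gap: 0.647
```

```bash
python3 -c "
from h import *
im=snapshot('wrist');save(im,'w30.png')
go((.628,-.209,.122),0)
"
```

```text
t 40.45 tcp [ 0.6287 -0.2093  0.2063] gap 0.643 F [0.67 0.17 0.47]
local d [-0.0003  0.0843 -0.0006] rv [ 0.0005  0.0001 -0.0003]
```

View pics/w30.png

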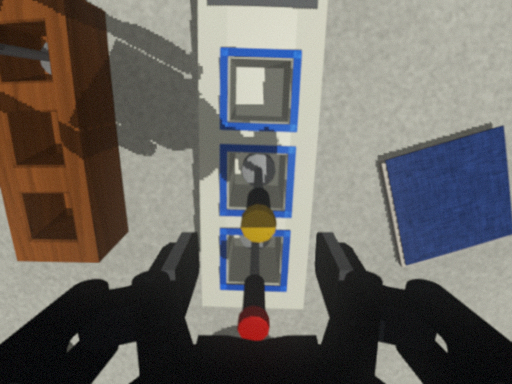

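Request:
{"api": "play_rows", "payload": {
  "deltas": [
    [0,0.02,-0.001,0,0,0],
    [0,0.045,-0.001,0,0,0],
    [0,0.068,-0.001,0,0,0],
    [0,0.08,-0.001,0,0,0],
    [0,0.084,-0.001,0,0,0],
    [0,0.084,-0.001,0,0,0],
    [0,0.084,-0.001,0,0,0],
    [0,0.084,-0.001,0,0,0]
  ]
}}

```text
t: 41.25
tcp_pos: [0.6287, -0.2099, 0.1237]
tool_rot: [0.5, -0.499, 0.501, -0.5]
force: [-1.0, -0.5, 1.0]
finger_gap: 0.64
```

```bash
python3 -c "
from h import *
im=snapshot('wrist');save(im,'w31.png')
go((.628,-.209,.121),0)
"
```

```text
t 41.3 tcp [ 0.6285 -0.2098  0.1236] gap 0.646 F [-0.37  0.27 -0.21]
local d [-0.0008  0.0026 -0.0005] rv [-0.002   0.0001  0.0011]
```

View pics/w31.png

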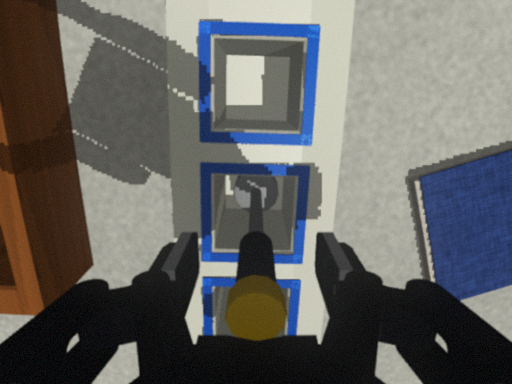

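Centred. Close, lift.

Request:
{"api": "play_rows", "payload": {
  "deltas": [
    [0,0.002,0,0,0,0],
    [0,0.002,0,0,0,0],
    [0,0.002,0,0,0,0],
    [0,0.002,0,0,0,0],
    [0,0.002,0,0,0,0],
    [0,0.002,0,0,0,0],
    [0,0.002,0,0,0,0],
    [0,0.002,0,0,0,0]
  ],
  "gripper": 0.0
}}

```text
t: 42.1
tcp_pos: [0.628, -0.2096, 0.1205]
tool_rot: [0.5, -0.5, 0.5, -0.5]
force: [0.9, 0.6, 1.3]
finger_gap: 0.173
```

Request:
{"api": "play_rows", "payload": {
  "deltas": [
    [0,-0.01,0,0,0,0],
    [0,-0.03,0,0,0,0],
    [0,-0.05,0,0,0,0],
    [0,-0.075,0,0,0,0],
    [0,-0.1,0,0,0,0],
    [0,-0.125,0,0,0,0],
    [0,-0.14,0,0,0,0],
    [0,-0.148,0,0,0,0],
    [0,-0.148,0,0,0,0]
  ]
}}

```text
t: 43.0
tcp_pos: [0.6281, -0.2096, 0.2697]
tool_rot: [0.5, -0.499, 0.501, -0.5]
force: [0.2, -0.5, -0.8]
finger_gap: 0.173
```

```bash
python3 -c "
from h import *
im=snapshot('wrist');save(im,'w32.png')
go((.4355,-.1725,.27),0)
"
```

```text
t 43.05 tcp [ 0.6275 -0.2094  0.2684] gap 0.169 F [-0.62  0.22 -0.81]
local d [-0.0369 -0.0016 -0.192 ] rv [ 0.0002  0.     -0.    ]
```

View pics/w32.png

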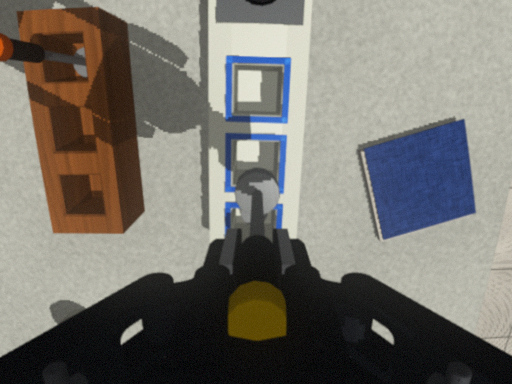

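Request:
{"api": "play_rows", "payload": {
  "deltas": [
    [-0.003,0,-0.015,0,0,0],
    [-0.008,0,-0.045,0,0,0],
    [-0.015,0,-0.08,0,0,0],
    [-0.022,0,-0.115,0,0,0],
    [-0.028,0,-0.15,0,0,0],
    [-0.034,0,-0.178,0,0,0],
    [-0.037,0,-0.192,0,0,0],
    [-0.037,0,-0.192,0,0,0],
    [-0.037,0,-0.192,0,0,0]
  ]
}}

```text
t: 43.95
tcp_pos: [0.4361, -0.1727, 0.2679]
tool_rot: [-0.5, 0.5, -0.5, 0.5]
force: [1.1, 0.1, -2.2]
finger_gap: 0.169
```

```bash
python3 -c "
from h import *
im=snapshot('wrist');save(im,'w33.png',scale=1.5)
go((.4355,-.1725,.117),0)
m=camera_model('wrist')
for p in [(-.023,-.023),(.023,-.023),(.023,.023),(-.023,.023)]:print(proj(m,(.4355+.002+p[0],-.1725-.002+p[1],.075))*1.5)
"
```

```text
t 44.0 tcp [ 0.4367 -0.1729  0.2681] gap 0.173 F [ 0.8  -0.27 -1.39]
local d [-0.0004  0.1511 -0.0012] rv [-0.0005 -0.0001  0.0001]
[352.06148415 277.77830922]
[416.24716191 277.7835898 ]
[417.41260764 213.70334195]
[350.87359511 213.69157156]
```

View pics/w33.png

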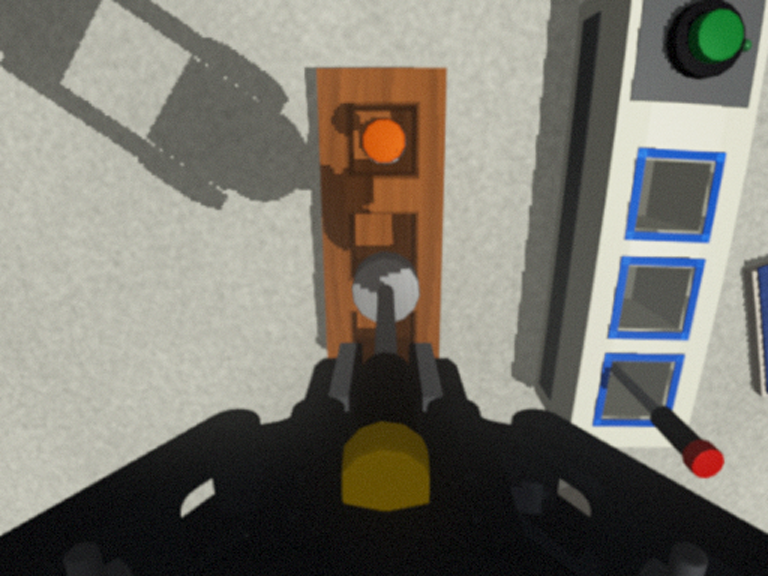

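Request:
{"api": "play_rows", "payload": {
  "deltas": [
    [0,0.02,-0.001,0,0,0],
    [0,0.045,-0.001,0,0,0],
    [0,0.07,-0.001,0,0,0],
    [0,0.085,-0.001,0,0,0],
    [0,0.1,-0.001,0,0,0],
    [0,0.115,-0.001,0,0,0],
    [0,0.13,-0.001,0,0,0],
    [0,0.14,-0.001,0,0,0],
    [0,0.147,-0.001,0,0,0],
    [0,0.15,-0.001,0,0,0],
    [0,0.15,-0.001,0,0,0],
    [0,0.15,-0.001,0,0,0]
  ]
}}

```text
t: 45.2
tcp_pos: [0.4352, -0.1727, 0.1187]
tool_rot: [0.5, -0.5, 0.5, -0.5]
force: [0.5, 0.0, -2.2]
finger_gap: 0.172
```

```bash
python3 -c "
from h import *
im=snapshot('wrist');save(im,'w34.png')
im=snapshot('scene');save(im,'s34.png',(150,280,155,285),5)
go((.4355,-.1725,.1165),0)
"
```

```text
t 45.3 tcp [ 0.4352 -0.1727  0.1188] gap 0.176 F [ 0.04 -0.03 -1.45]
local d [-0.0002  0.0023  0.0003] rv [-0.0011 -0.      0.0007]
```

View pics/w34.png

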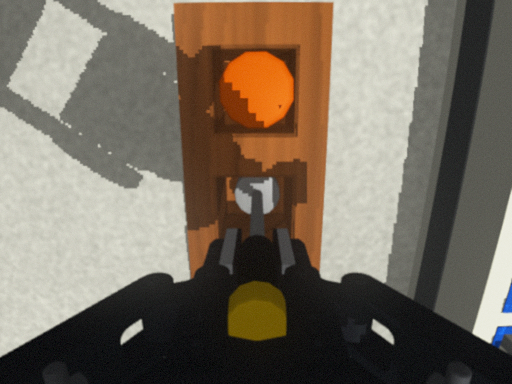

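View pics/s34.png

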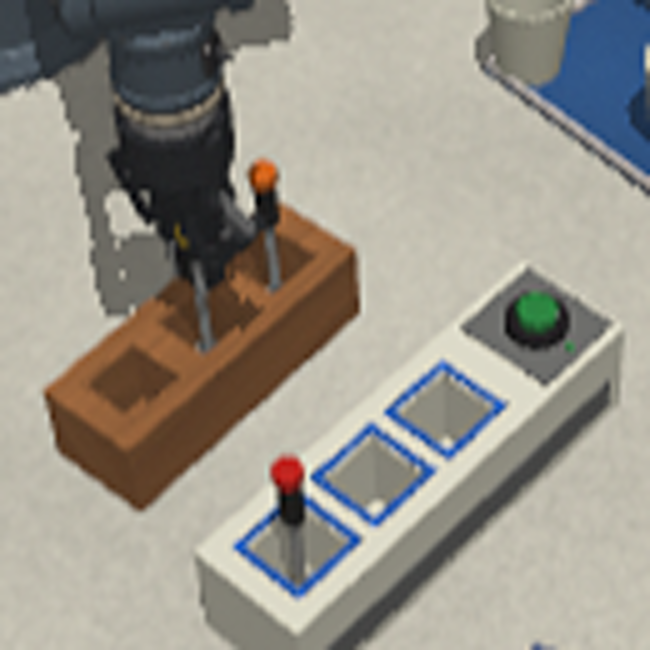

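Request:
{"api": "play_rows", "payload": {
  "deltas": [
    [0,0.0015,0,0,0,0],
    [0,0.0025,0,0,0,0],
    [0,0.0025,0,0,0,0]
  ]
}}

```text
t: 45.6
tcp_pos: [0.4347, -0.1725, 0.1159]
tool_rot: [0.5, -0.5, 0.5, -0.5]
force: [-0.4, 0.4, -0.5]
finger_gap: 0.174
```

Request:
{"api": "play_rows", "payload": {
  "deltas": [
    [0,0,0,0,0,0],
    [0,0,0,0,0,0],
    [0,0,0,0,0,0],
    [0,0,0,0,0,0],
    [0,0,0,0,0,0],
    [0,-0.02,0,0,0,0],
    [0,-0.05,0,0,0,0],
    [0,-0.09,0,0,0,0],
    [0,-0.12,0,0,0,0],
    [0,-0.135,0,0,0,0],
    [0,-0.135,0,0,0,0],
    [0,-0.135,0,0,0,0]
  ],
  "gripper": 0.055
}}

```text
t: 46.8
tcp_pos: [0.4344, -0.1722, 0.2505]
tool_rot: [-0.5, 0.5, -0.5, 0.5]
force: [0.6, 0.3, -0.5]
finger_gap: 0.648
```

```bash
python3 -c "
from h import *
im=snapshot('scene');save(im,'s35.png',(150,300,155,305),5)
go((.6255,-.28,.25),0)
"
```

```text
t 46.85 tcp [ 0.4341 -0.172   0.2498] gap 0.643 F [-1.14  0.01  0.25]
local d [ 0.108  -0.0006  0.1914] rv [ 0.0018  0.     -0.0012]
```

View pics/s35.png

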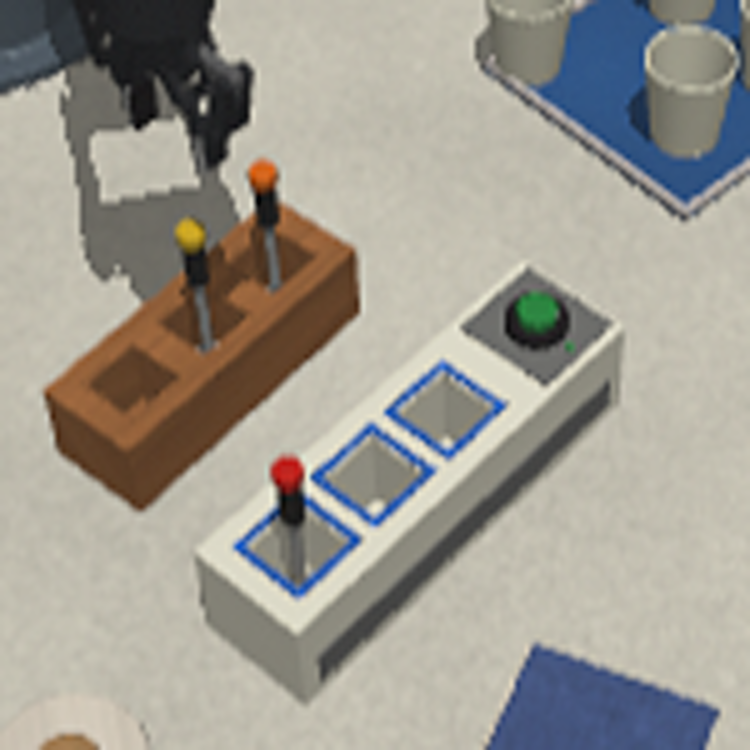

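Now red.

Request:
{"api": "play_rows", "payload": {
  "deltas": [
    [0.02,0,0.035,0,0,0],
    [0.045,0,0.08,0,0,0],
    [0.07,0,0.12,0,0,0],
    [0.09,0,0.16,0,0,0],
    [0.107,0,0.188,0,0,0],
    [0.108,0,0.191,0,0,0],
    [0.108,0.02,0.191,0,0,0],
    [0.108,0.045,0.191,0,0,0],
    [0.108,0.045,0.191,0,0,0],
    [0.108,0.045,0.191,0,0,0]
  ]
}}

```text
t: 47.85
tcp_pos: [0.6246, -0.2797, 0.2044]
tool_rot: [-0.5, 0.501, -0.499, 0.5]
force: [0.4, 0.5, 0.8]
finger_gap: 0.645
```

Request:
{"api": "play_rows", "payload": {
  "deltas": [
    [0,0.02,0,0,0,0],
    [0,0.045,0,0,0,0],
    [0,0.068,0,0,0,0],
    [0,0.08,0,0,0,0],
    [0,0.083,0,0,0,0],
    [0,0.083,0,0,0,0],
    [0,0.083,0,0,0,0],
    [0,0.083,0,0,0,0]
  ]
}}

```text
t: 48.65
tcp_pos: [0.6266, -0.281, 0.1243]
tool_rot: [0.5, -0.499, 0.501, -0.5]
force: [0.5, 0.2, 0.6]
finger_gap: 0.647
```

```bash
python3 -c "
from h import *
im=snapshot('wrist');save(im,'w36.png')
go((.6255,-.28,.121),0)
"
```

```text
t 48.7 tcp [ 0.6265 -0.2809  0.1241] gap 0.646 F [ 0.53 -0.66  0.11]
local d [-0.0009  0.0031 -0.001 ] rv [-0.0019  0.      0.0013]
```

View pics/w36.png

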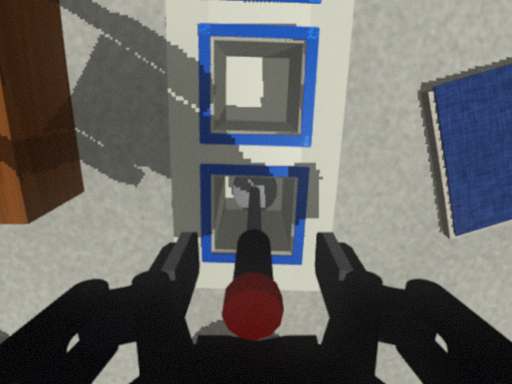

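Request:
{"api": "play_rows", "payload": {
  "deltas": [
    [0,0.0025,-0.001,0,0,0],
    [0,0.0025,-0.001,0,0,0],
    [0,0.0025,-0.001,0,0,0],
    [0,0.0025,-0.001,0,0,0],
    [0,0.0025,-0.001,0,0,0],
    [0,0.0025,-0.001,0,0,0],
    [0,0.0025,-0.001,0,0,0],
    [0,0.0025,-0.001,0,0,0]
  ],
  "gripper": 0.0
}}

```text
t: 49.5
tcp_pos: [0.6249, -0.2805, 0.1204]
tool_rot: [0.5, -0.5, 0.5, -0.5]
force: [-0.4, 0.3, 0.8]
finger_gap: 0.175
```

Request:
{"api": "play_rows", "payload": {
  "deltas": [
    [0,-0.01,0,0,0,0],
    [0,-0.03,0,0,0,0],
    [0,-0.05,0,0,0,0],
    [0,-0.075,0,0,0,0],
    [0,-0.1,0,0,0,0],
    [0,-0.125,0,0,0,0],
    [0,-0.14,0,0,0,0],
    [0,-0.148,0,0,0,0],
    [0,-0.148,0,0,0,0]
  ]
}}

```text
t: 50.4
tcp_pos: [0.6252, -0.2807, 0.2698]
tool_rot: [0.5, -0.499, 0.501, -0.5]
force: [0.0, -0.6, -1.0]
finger_gap: 0.179
```

```bash
python3 -c "
from h import *
im=snapshot('wrist');save(im,'w37.png')
go((.4355,-.2445,.27),0)
"
```

```text
t 50.45 tcp [ 0.6246 -0.2803  0.2685] gap 0.17 F [-0.19  0.98 -1.11]
local d [-0.0359 -0.0015 -0.1891] rv [-0.  0.  0.]
```

View pics/w37.png

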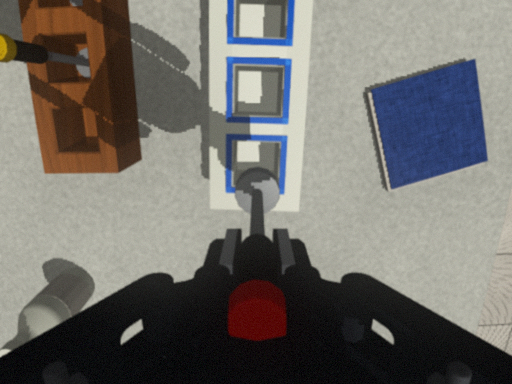

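Request:
{"api": "play_rows", "payload": {
  "deltas": [
    [-0.003,0,-0.015,0,0,0],
    [-0.008,0,-0.045,0,0,0],
    [-0.015,0,-0.08,0,0,0],
    [-0.022,0,-0.115,0,0,0],
    [-0.028,0,-0.15,0,0,0],
    [-0.034,0,-0.177,0,0,0],
    [-0.036,0,-0.19,0,0,0],
    [-0.036,0,-0.19,0,0,0],
    [-0.036,0,-0.19,0,0,0]
  ]
}}

```text
t: 51.35
tcp_pos: [0.4359, -0.2452, 0.2683]
tool_rot: [0.5, -0.5, 0.501, -0.5]
force: [-0.4, -0.3, -2.0]
finger_gap: 0.169
```

```bash
python3 -c "
from h import *
im=snapshot('wrist');save(im,'w38.png',scale=1.5)
go((.4355,-.2445,.117),0)
"
```

```text
t 51.4 tcp [ 0.4362 -0.2453  0.2683] gap 0.174 F [ 0.29 -0.88 -1.05]
local d [-0.0009  0.1513 -0.0009] rv [-0.0014  0.      0.0009]
```

View pics/w38.png

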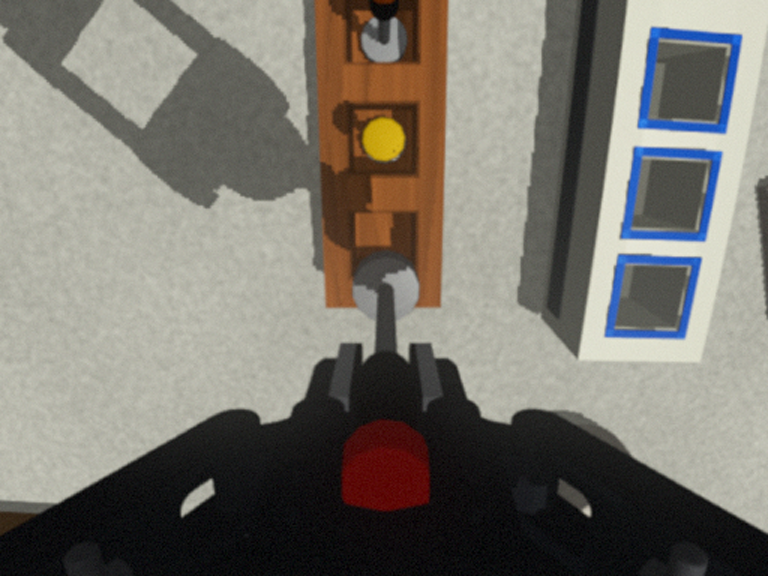

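Aligned as before (well 352–416, foot 386).

Request:
{"api": "play_rows", "payload": {
  "deltas": [
    [-0.001,0.02,-0.001,0,0,0],
    [-0.001,0.045,-0.001,0,0,0],
    [-0.001,0.07,-0.001,0,0,0],
    [-0.001,0.085,-0.001,0,0,0],
    [-0.001,0.1,-0.001,0,0,0],
    [-0.001,0.115,-0.001,0,0,0],
    [-0.001,0.13,-0.001,0,0,0],
    [-0.001,0.14,-0.001,0,0,0],
    [-0.001,0.147,-0.001,0,0,0],
    [-0.001,0.15,-0.001,0,0,0],
    [-0.001,0.15,-0.001,0,0,0],
    [-0.001,0.15,-0.001,0,0,0]
  ]
}}

```text
t: 52.6
tcp_pos: [0.4342, -0.2438, 0.1187]
tool_rot: [0.5, -0.5, 0.5, -0.5]
force: [0.5, -0.2, -0.0]
finger_gap: 0.172
```

```bash
python3 -c "
from h import *
im=snapshot('wrist');save(im,'w39.png')
im=snapshot('scene');save(im,'s39.png',(150,280,155,285),5)
go((.4355,-.2445,.1165),0)
"
```

```text
t 52.7 tcp [ 0.4341 -0.2438  0.1189] gap 0.175 F [-0.18  0.12 -2.68]
local d [0.0007 0.0024 0.0013] rv [-0.001   0.      0.0009]
```

View pics/s39.png

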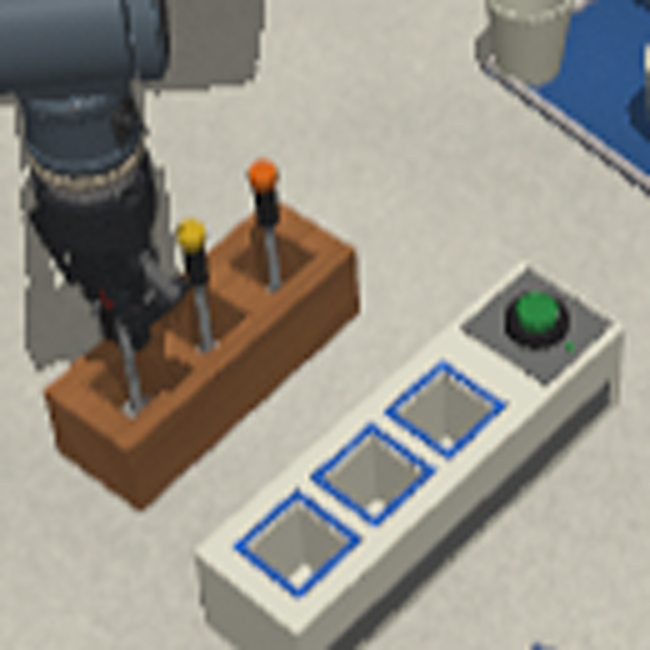

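View pics/w39.png

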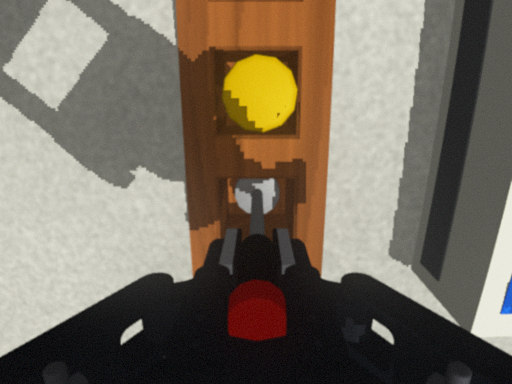

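Request:
{"api": "play_rows", "payload": {
  "deltas": [
    [0,0.0015,0,0,0,0],
    [0,0.0025,0,0,0,0],
    [0,0.0025,0,0,0,0]
  ]
}}

```text
t: 53.0
tcp_pos: [0.4337, -0.2435, 0.1158]
tool_rot: [-0.5, 0.5, -0.5, 0.5]
force: [1.5, -0.3, -1.3]
finger_gap: 0.177
```

Request:
{"api": "play_rows", "payload": {
  "deltas": [
    [0,0,0,0,0,0],
    [0,0,0,0,0,0],
    [0,0,0,0,0,0],
    [0,0,0,0,0,0],
    [0,0,0,0,0,0],
    [0,-0.02,0,0,0,0],
    [0,-0.05,0,0,0,0],
    [0,-0.09,0,0,0,0],
    [0,-0.13,0,0,0,0],
    [0,-0.17,0,0,0,0],
    [0,-0.18,0,0,0,0],
    [0,-0.18,0,0,0,0]
  ],
  "gripper": 0.055
}}

```text
t: 54.2
tcp_pos: [0.4345, -0.2441, 0.2976]
tool_rot: [0.5, -0.498, 0.502, -0.5]
force: [0.2, 0.1, -0.4]
finger_gap: 0.644
```

Request:
{"api": "play_rows", "payload": {
  "deltas": [
    [-0.03,0,0,0,0,0],
    [-0.07,0,0,0,0,0],
    [-0.11,0,0,0,0,0],
    [-0.15,0,0,0,0,0],
    [-0.19,0,0,0,0,0],
    [-0.23,0,0,0,0,0],
    [-0.27,0,0,0,0,0],
    [-0.3,0,0,0,0,0],
    [-0.3,0,0,0,0,0],
    [-0.3,0,0,0,0,0]
  ]
}}

```text
t: 55.2
tcp_pos: [0.4326, 0.057, 0.2941]
tool_rot: [0.501, -0.5, 0.499, -0.5]
force: [0.9, -0.4, 0.3]
finger_gap: 0.645
```

```bash
python3 -c "
from h import *
im=snapshot('scene');save(im,'s40.png',scale=1.5);save(im,'s40c.png',(150,280,155,285),5)
t=snapshot('top');save(t,'t40.png',scale=1.5)
go((.4355,-.2445,.1165),0)
"
```

```text
t 55.3 tcp [0.4334 0.0559 0.2947] gap 0.643 F [ 0.57 -0.99 -0.16]
local d [0.3003 0.1783 0.0028] rv [ 0.0023 -0.0007  0.0002]
```

View pics/s40c.png

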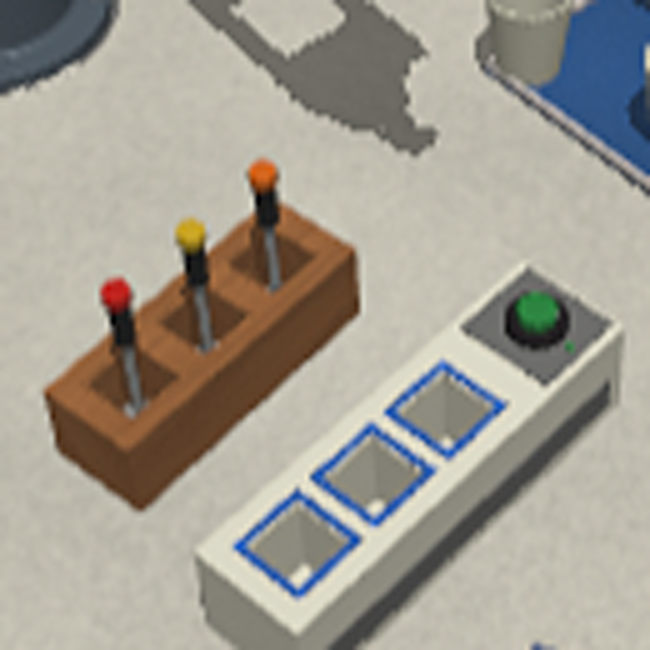

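View pics/s40.png

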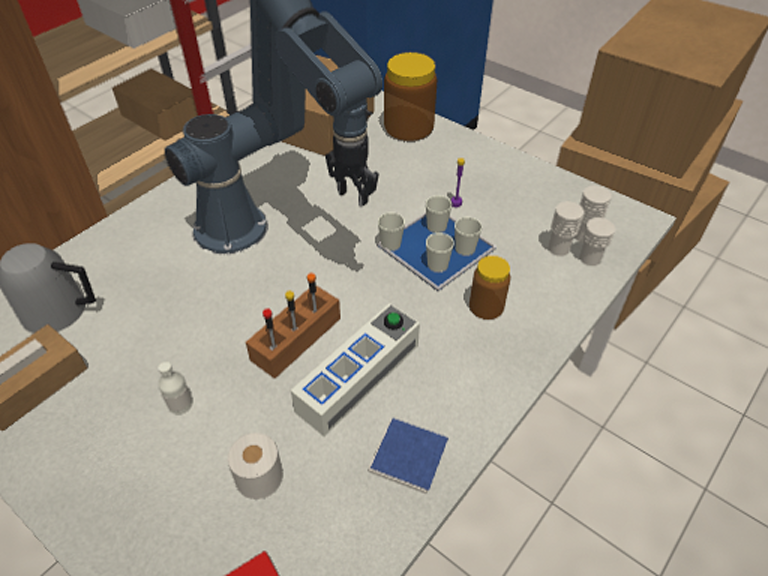

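View pics/t40.png

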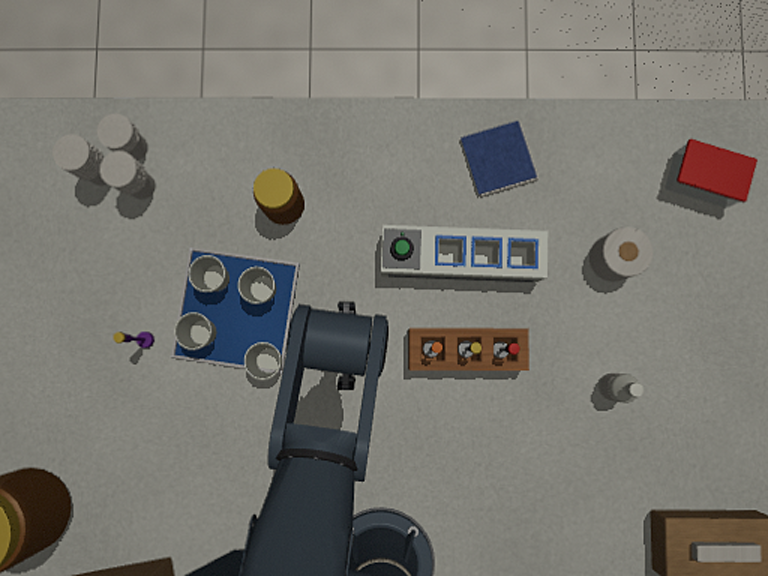

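```bash
python3 -c "
from h import *
ms=camera_model('scene');mt=camera_model('top')
for a,b in [((117,296),(514,349)),((190,236),(477,348)),((263,177),(437,348))]:
  print(tri([(ms,(155+a[0]/5-.4,150+a[1]/5-.4)),(mt,(b[0]/1.5-.17,b[1]/1.5-.17))]))
print(sense()['t'])
print(sign_off())
"
```

```text
(array([ 0.43126713, -0.24189245,  0.16329433]), [0.5592739092661084, 0.677599983251923])
(array([ 0.43266336, -0.17308508,  0.16487811]), [0.5022631075332606, 0.6220952827930645])
(array([ 0.4321371 , -0.09919492,  0.16265285]), [0.41702807906281036, 0.5284230375125448])
55.3
the job is handed in; nothing more can be done
None
```

The job is handed in at 55 s of simulated time. The red, yellow and orange stirrers now stand in the wooden stand. There was no blue stirrer in the scene, and I left the purple look-alike alone.

- **Steriliser:** each stirrer went from its cup into its own well. I then pressed the green button until it bottomed: about 20 N against the roughly 5 N spring, with the cap level with its ring. The pictures showed it back up with all three stirrers still standing. I could not read the button's travel directly.
- **Stand:** the last pictures show all three stirrers standing in the wells. The cap centres measured 0.163–0.165 m high, against about 0.166 m expected for feet on the well floor, so they are down within measuring error.
- **Everything else:** all four cups stand upright, the button is up, and the arm is clear of everything. The stand, jar, bottle and roll look unmoved. One empty cup was knocked a few centimetres, to the tray's edge, while the arm was at the steriliser, and it stayed upright.

The wrist camera and the fixed cameras disagreed by 2–5 mm on positions. I aimed between the two and checked each fit in the pictures before letting go.

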